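# Try the 12 mm pitch gauge leaf on a clamped trapezoidal spindle

### The job

Check the thread of the spindle clamped in the vice: take the red-handled pitch gauge leaf out of the rack, feel gently along the top of the thread near its middle until all five teeth drop into the grooves, and hold the leaf there for two seconds, upright and flat on the crests from end to end, under a light, even pressure of about 5 N and not wedged against a flank. Then stand it back, fully down, in the slot it came from. Never force it on the thread (15 N would mark the teeth), and leave the other leaf and the things on the bench where they are.

Things in the scene. Friction and masses are not known exactly. Their poses are not given: they have to be found in the camera images.
- leaf12: Pitch gauge leaf to use: red handle, steel blade, 0.10-0.17 kg, 82 mm high. Origin: middle of the line of tooth tips (underside); x along its length (along the thread in use), y through its thickness, z up to the handle; same turned half round. Starts upright in one of the rack's slots (which varies), the underside of the handle on the rack's top.
- grip12 (a point): Centre of the red leaf's handle, 59 mm above its origin. Handle: 40 mm along x, 16 mm thick along y, flat sides, from 36 to 82 mm above the tooth tips; grip it here. Below it the blade, 64 mm (x) by 5 mm (y).
- edge_a (a point): Red leaf: the end at x = -32 mm of the straight edge between the teeth (the lands), 5.5 mm above the tooth tips. Five teeth at x = -24, -12, 0, 12, 24 mm (12 mm pitch), 5.5 mm long, 5 mm thick, trapezoidal: 3.0 mm wide at the tip, 5.8 mm at the root.
- edge_b (a point): Red leaf: the other end of the land edge, x = 32 mm, 5.5 mm above the tooth tips.
- spindle: Steel spindle held level and immovable by its plain 30 mm shank in the vice, axis 160 mm above the bench. Origin: on the axis, middle of the thread; x along the axis to its free end, z up. Clamped at any rotation, so where along x the grooves come at the top (anywhere within one pitch) does not follow from this pose: feel or look for them.
- crest_line (a point): Point on top of the thread: 22 mm above the spindle's origin, at the height of the crests. Right-hand trapezoidal thread, 44 mm over the crests, 12 mm pitch, x = -51 to 51 mm; crests 4.4 mm wide, grooves 7.6 mm wide at the top, 6.5 mm deep, flanks 15 degrees off square. Fully seated, the leaf's lands rest on the crests with about 0.7 mm play either way along x.
- vice: Light blue bench vice, fixed. Origin: on the bench under the middle of its jaws; y along the 125 mm wide jaws, x to the tommy bar. Jaw tops 174 mm high (8 mm below the crests), 79 mm from the spindle's origin; the body reaches from x = -130 to 275 mm. The spindle sticks out to -y.
- rack: Fixed wooden gauge rack, 100 mm (its x) by 170 mm (y), 45 mm high, origin under its centre on the bench. Two slots along x at y = 37.5 and -37.5 mm, 70 by 10 mm, 42 mm deep. A leaf fully home rests with the underside of its handle on the rack's top, its origin 9 mm above the bench.
- leaf10: The other leaf, green handle, 10 mm pitch, else the same size and frame; it stands in the other slot and does not fit this thread. Leave it there.
- nut: Loose brass flanged nut, 88 mm across, 46 mm high, on the bench beyond the spindle. Origin at the centre of its underside. Leave alone.
- file: Flat file with wooden handle, 270 mm long, 26 mm high, on the bench. Origin under its middle, x towards the blade's end. Leave alone.
- wire_brush: Hand wire brush lying bristles up, 200 x 26 mm, 32 mm high, on the bench. Origin under its middle, x along it. Leave alone.
Mind the look-alikes: they are no part of the job. Leave any blue look-alike of the leaf12 alone.

How it is judged:
On the way:
1. red leaf kept on the thread under 2 to 9 N for 1.6 s, both ends of its edge within 1.5 mm of the crests, upright within 6 deg, within 5 mm over the axis and 18 mm of mid-thread (z of each of edge_a, edge_b in the frame of spindle below 0.0235 m and y of leaf12 in the frame of spindle between -0.005 and 0.005 m and x of leaf12 in the frame of spindle between -0.018 and 0.018 m and angle between the x axis of leaf12 and the x axis of spindle, either way round below 0.1 rad and angle between leaf12's own z axis and vertical below 0.105 rad and contact force between leaf12 and spindle between 2 and 9 N), for 1.6 s.
At the end, for the whole second after the job is handed in: The red leaf stands released and at rest in the slot it came from, within 6 mm of where it stood, its handle's underside within 2.5 mm of the rack's top, upright within 6 degrees; the green leaf has not been moved from its slot (6 mm) (distance of each of leaf12, leaf10 from where it was at the start of the episode below 0.006 m and z of leaf12 in the frame of rack below 0.0115 m and angle between leaf12's own z axis and vertical below 0.1 rad and linear speed of leaf12 below 0.02 m/s); the robot touches nothing.
It fails at once if the red leaf is pressed on the spindle with more than 15 N (contact force between leaf12 and spindle above 15 N).
It fails at once if the green leaf is taken or shifted by more than 10 mm (distance of leaf10 from where it was at the start of the episode above 0.01 m).
It fails at once if the nut, the file or the brush is shifted by more than 15 mm (distance of any of nut, file, wire_brush from where it was at the start of the episode above 0.015 m).
It also fails if it takes over 61 s, if anything falls off the work surface, if the arm or the gripper's body presses on something with over 40 N, if the wrist force passes 120 N, or if a joint passes its speed limit or range.

### The arm

A 6-joint arm with a two-finger parallel gripper is mounted at the origin on the work surface. World frame = base frame: x ahead of the robot, y to its left, z up, the work surface at z = 0. Lengths are in m, angles in rad, forces in N, time in s.
With the tool pointing down it reaches from about 0.25 to 0.725 m from the base axis. Payload 4 kg.
Tool frame: the origin (TCP) lies at the very end of the fingers, on their centre line; the grasp point (between the pads) lies 19 mm behind it; z points along the fingers, y is the direction in which the jaws open and shut (so a half turn about z gives the same grasp; the last joint's range is limited). The gripper opens to 85 mm and grips with 20 to 120 N. Pads are 22 mm wide; open, the fingers measure 114 mm over their backs; the gripper's body (76 mm by 85 mm) begins 54 mm behind the grasp point. The pads swing forward as they close: fully open they stand 13 mm farther back than shut.
Start: joints at [-1.11, 0.241, 0.005, 1.335, 0, 1.571], TCP at [0.222, -0.448, 0.231] pointing down, gripper open.
Joint ranges: [-2.72, 2.72], [-1.05, 1.87], [-1.09, 1.28], [-1.99, 2.15], [-1.42, 1.44], [-3.14, 3.14]. Speed limits (rad/s): [2.79, 2.79, 3.14, 3.14, 3.14, 3.14].

### API

Orientations are given as a unit quaternion [x, y, z, w].
In Python, from workcell import bot gives the robot as it stands.
- The arm moves only by the shell command python3 -m crank 'ROWS'. ROWS is JSON, a list that holds one entry, the list of rows, each a list of 5 numbers: the shift along the tool's x, y, z in mm, then the turn about the tool's z in degrees, then the closure in counts, from 0 (fully open) to 255 (shut). In form: [[[tx, ty, tz, turn, grip], ...]]. A call has 1 to 12 rows; each row shifts and turns the pose as measured when the row begins, along the tool's axes as they then stand; what a row does not reach is not made up. A row lasts 1/8 s, in which the tool goes at most 62.5 mm and 10.7 degrees, less where a joint would pass 70% of its speed; a pose out of reach is approached as far as the arm can. A call is refused whole if a number of a shift passes 62.5 or a number of a turn 10.7, either way. A call with a gripper value outside its range is refused whole. The fingers move at their own pace and stop on an object; the grip force is fixed at half the most. Time passes only in rows, so rows that do not move let the fingers close. It gives the time, the measured TCP pose, the force and the opening at its end, in the units of the state.
- bot.get_obs(): the state, without advancing time (a new reading comes with each control period).
- bot.camera(name): name is "side" or "top" or "wrist"; returns a dict with "img" (480x640x3 uint8, blue, green, red), "depth" (480x640 float32, m along the optical axis (not along the pixel's ray), 0 where there is no reading), "fx", "fy", "cx", "cy" (pixels), "D" ([k1, k2, p1, p2, k3] as OpenCV has them; the pictures are not rectified), "R" (3x3) and "t" (3): a world point X has camera coordinates R X + t; the wrist camera has in their place "T_tool_cam" (4x4, takes a point from camera to tool coordinates, whose origin is the TCP and whose axes are the flange's). Camera axes: x right, y down, z forward; pixel columns grow to the right and rows downward; lengths in m; the calibration is good to about 2 mm. A picture is of the moment at which its call begins: read the wrist's pose just before it.
- bot.job_done(): hands the job in, once; it reports no verdict.
The state is a dict: "clock": time; "joint_pos": joint angles; "joint_vel": joint speeds; "tau": joint torques, N m; "eef_pos": TCP position; "tool_rot": TCP orientation; "ft_force": force on the tool from outside, world axes, zero at the start; "ft_torque": the same for the moment, N m; "grip_width": finger opening in m.
Only numpy, scipy, OpenCV 4.12 (cv2) and the standard library are available. Lean on these libraries where they do the work, as an engineer would, in place of code of your own. Each camera call takes 0.05 s, during which the arm holds its last target.

## Working session

There is one attempt and no reset: what is moved stays moved. The work goes in short steps, Python scripts to look and compute and a shell command to move; the robot and the scene stay as the last step left them, time stands still between calls to the robot, and variables do not carry over. Pictures are saved under pics/ and viewed, and the job is handed in when it is done.

```bash
ls; mkdir -p pics; python3 - <<'E'
from workcell import bot
import cv2,numpy as np,pickle
o=bot.get_obs(); print(o)
for n in ["side","top","wrist"]:
    c=bot.camera(n); cv2.imwrite(f"pics/{n}0.png",c["img"]); pickle.dump((bot.get_obs(),c),open(f"{n}0.pkl","wb"))
    print(n,{k:np.round(v,4).tolist() for k,v in c.items() if k not in("img","depth")})
E
```

```text
pics
{'clock': 0.0, 'joint_pos': array([-1.10997067e+00,  2.41385681e-01,  3.71658139e-03,  1.33519539e+00,
        2.26711514e-05,  1.57079321e+00]), 'joint_vel': array([-0.00043817, -0.00029024, -0.00097927,  0.00137869, -0.0010095 ,
       -0.00204352]), 'tau': array([-2.40313257e-04, -3.72319472e+01,  2.52406311e+01,  1.68611115e-02,
        8.34490083e-05, -1.17592609e-05]), 'eef_pos': array([ 0.22206811, -0.44727187,  0.23042367]), 'tool_rot': array([ 9.73571323e-01,  2.28380845e-01, -2.25124892e-04, -1.00933996e-03]), 'ft_force': array([-0.8137092 ,  0.08952133, -0.09140209]), 'ft_torque': array([ 0.04154053,  0.00534442, -0.0229647 ]), 'grip_width': 0.0850545591942033}
side {'fx': 439.2504, 'fy': 439.2504, 'cx': 311.6354, 'cy': 235.5927, 'D': [-0.0889, 0.0, 0.0, 0.0, 0.0], 'R': [[0.9971, -0.0744, 0.0143], [-0.0329, -0.5953, -0.8028], [0.0682, 0.8, -0.5961]], 't': [-0.5589, 0.0978, 0.8748]}
top {'fx': 580.303, 'fy': 580.303, 'cx': 317.5527, 'cy': 237.9584, 'D': [-0.1667, 0.0, 0.0, 0.0, 0.0], 'R': [[-0.0215, -0.9994, 0.0278], [-0.9949, 0.0186, -0.0994], [0.0988, -0.0298, -0.9947]], 't': [-0.0753, 0.5885, 1.0864]}
wrist {'fx': 400.8348, 'fy': 400.8348, 'cx': 318.1239, 'cy': 234.6659, 'D': [-0.0312, 0.0, 0.0, 0.0, 0.0], 'T_tool_cam': [[0.0011, -0.9578, -0.2874, 0.0739], [1.0, 0.0006, 0.0019, -0.0004], [-0.0016, -0.2874, 0.9578, -0.143], [0.0, 0.0, 0.0, 1.0]]}
```

View pics/side0.png

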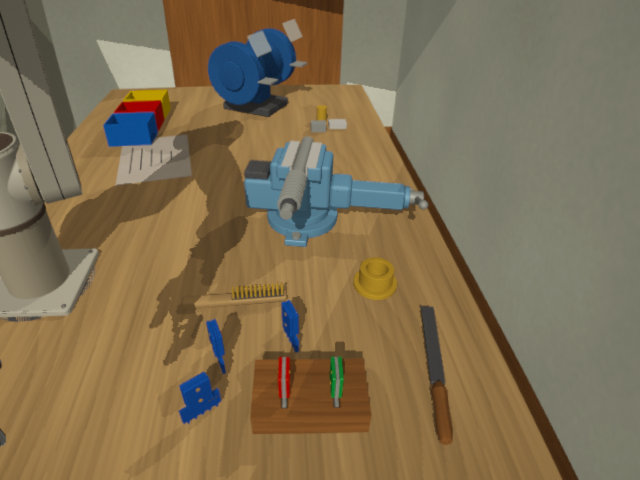

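View pics/top0.png

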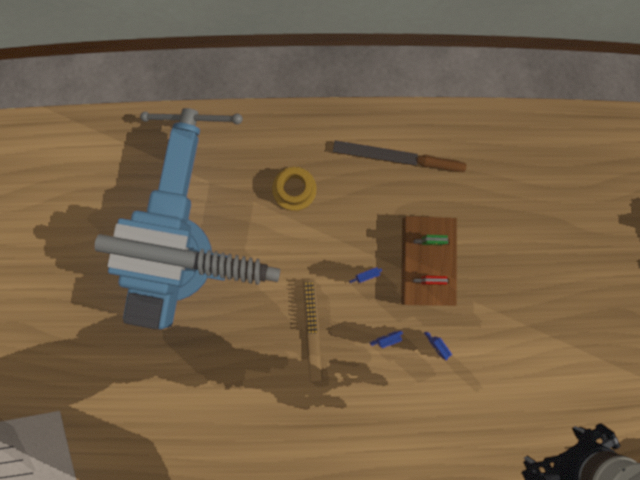

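View pics/wrist0.png

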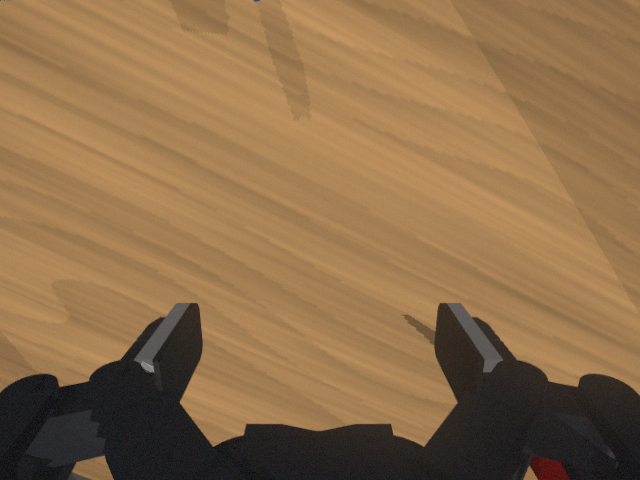

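Candidates are the red leaf in the rack at top (431,280), the green leaf at (433,240), and three blue look-alikes at (368,274), (388,340) and (438,345). Only the leaf at (431,280) has a red handle and stands in a rack slot. I'll enlarge that area to confirm, and measure positions.

```bash
cat > h.py <<'E'
import numpy as np,cv2,pickle
from scipy.spatial.transform import Rotation as Ro
def K(c): return np.array([[c["fx"],0,c["cx"]],[0,c["fy"],c["cy"]],[0,0,1]])
def rt(c,o=None):
    if "R" in c: return np.array(c["R"]),np.array(c["t"])
    T=np.array(c["T_tool_cam"]); B=np.eye(4); B[:3,:3]=Ro.from_quat(o["tool_rot"]).as_matrix(); B[:3,3]=o["eef_pos"]
    M=np.linalg.inv(B@T); return M[:3,:3],M[:3,3]
def ray(c,uv,o=None):
    R,t=rt(c,o); uv=np.asarray(uv,float).reshape(-1,1,2)
    n=cv2.undistortPoints(uv,K(c),np.array(c["D"],float)).reshape(-1,2)
    return -R.T@t, np.c_[n,np.ones(len(n))]@R      # origin, dirs (unit depth)
def atz(c,uv,z,o=None):
    C,d=ray(c,uv,o); return C+d*((z-C[2])/d[:,2])[:,None]
def cloud(c,o=None):
    v,u=np.mgrid[0:480,0:640]; C,d=ray(c,np.c_[u.ravel(),v.ravel()],o)
    P=C+d*c["depth"].ravel()[:,None]; P[c["depth"].ravel()==0]=np.nan
    return P.reshape(480,640,3)
def proj(c,X,o=None):
    R,t=rt(c,o); return cv2.projectPoints(np.atleast_2d(X).astype(float),cv2.Rodrigues(R)[0],t,K(c),np.array(c["D"],float))[0].reshape(-1,2)
E
python3 - <<'E'
from h import *
o,c=pickle.load(open("top0.pkl","rb")); os_,s=pickle.load(open("side0.pkl","rb"))
a=cv2.resize(c["img"][190:320,340:480],None,fx=4,fy=4,interpolation=cv2.INTER_CUBIC)
cv2.imwrite("pics/rack_t.png",a)
cv2.imwrite("pics/rack_s.png",cv2.resize(s["img"][280:440,170:380],None,fx=3.7,fy=3.7,interpolation=cv2.INTER_CUBIC))
cv2.imwrite("pics/sp_t.png",cv2.resize(c["img"][210:310,80:290],None,fx=3.7,fy=3.7,interpolation=cv2.INTER_CUBIC))
P=cloud(c)
def st(m,n):
    p=P[m]; p=p[np.isfinite(p[:,0])]; print(n,len(p),np.round(p.mean(0),4),"z pct",np.round(np.percentile(p[:,2],[5,50,95]),4)); return p
hsv=cv2.cvtColor(c["img"],cv2.COLOR_BGR2HSV); u=np.arange(640)[None]; v=np.arange(480)[:,None]
box=(u>400)&(u<460)&(v>210)&(v<310)
red=box&((hsv[...,0]<5)|(hsv[...,0]>175))&(hsv[...,1]>170)&(hsv[...,2]>90)
gr=box&(abs(hsv[...,0]-65)<12)&(hsv[...,1]>120)
for m,n in((red,"red"),(gr,"green")):
    p=st(m,n); q=p[:,:2]-p[:,:2].mean(0); w,V=np.linalg.eigh(q.T@q); print(V[:,1],np.degrees(np.arctan2(V[1,1],V[0,1])),np.ptp(q@V[:,1]),np.ptp(q@V[:,0]))
    top=p[p[:,2]>np.percentile(p[:,2],90)-.006]; print((top.max(0)+top.min(0))/2)
# rack top
m=box&(abs(P[...,2]-.045)<.006); p=st(m,"rack"); r=cv2.minAreaRect((p[:,:2]*1000).astype(np.float32)); print(r)
# thread
m=(u>190)&(u<275)&(v>235)&(v<295)&(P[...,2]>.165); p=st(m,"spindle"); 
r=cv2.minAreaRect((p[:,:2]*1000).astype(np.float32)); print(r)
for n,(x,y) in dict(nut=(295,185),brush=(312,305),file=(380,152),blue=(368,274)).items(): print(n,P[y,x])
E
```

```text
red 71 [ 0.4994 -0.2982  0.0922] z pct [0.0894 0.092  0.0947]
[0.09655742 0.99532742] 84.45903427648896 0.03895512985003996 0.014236609158355378
[ 0.50033173 -0.29994595  0.09331329]<stdin>:9: RuntimeWarning: Mean of empty slice.
  ret = um.true_divide(
Traceback (most recent call last):
IndexError: index -1 is out of bounds for axis 0 with size 0
```

```bash
python3 -c "
import cv2,numpy as np
a=cv2.imread('pics/rack_t.png');b=cv2.imread('pics/rack_s.png');print(a.shape,b.shape)
c=cv2.imread('pics/sp_t.png');print(c.shape)"
```

```text
(520, 560, 3) (592, 777, 3)
(370, 777, 3)
```

View pics/rack_t.png

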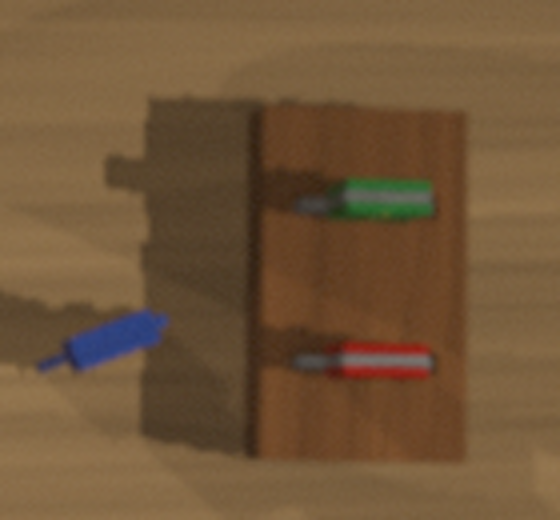

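View pics/sp_t.png

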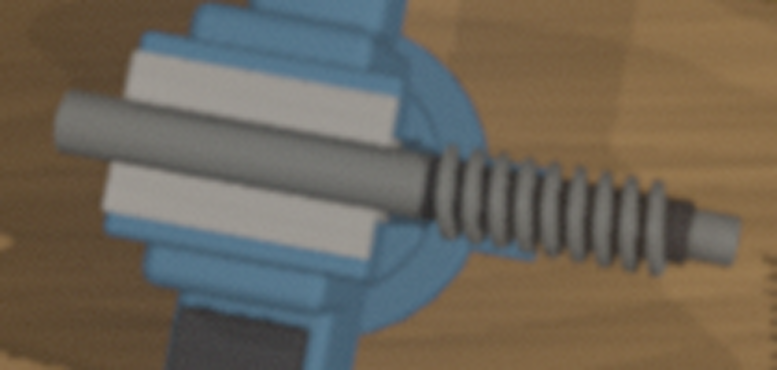

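View pics/rack_s.png

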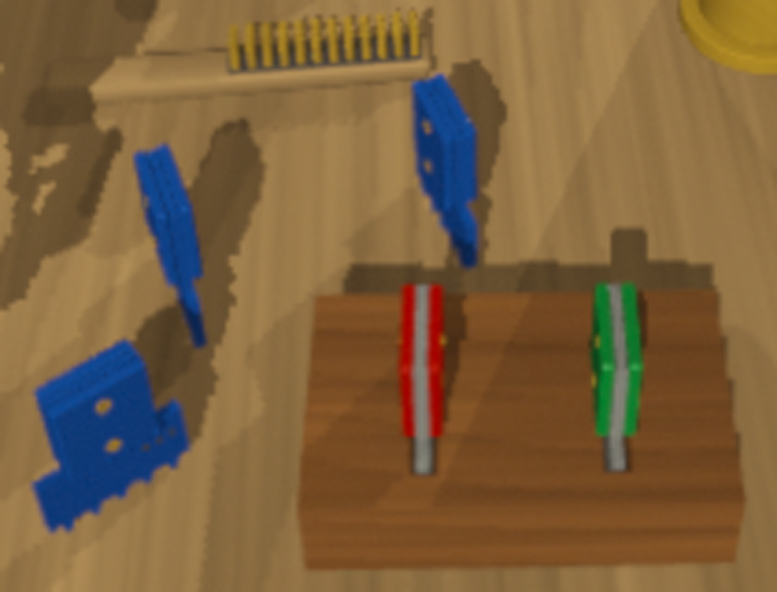

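The crop confirms the red-handled leaf, at top-crop (385,361), standing in the rack's lower slot with green in the upper one at (390,200). The blue leaves stand loose on the bench.

```bash
python3 - <<'E' 2>&1 | grep -v Warn
from h import *
o,c=pickle.load(open("top0.pkl","rb")); _,s=pickle.load(open("side0.pkl","rb"))
P=cloud(c); S=cloud(s)
u=np.arange(640)[None]; v=np.arange(480)[:,None]
# red handle ends/corners, top
print("red handle ends",np.round(atz(c,[(425.3,280.2),(448.2,280.2)],.091),4))
print("green ends",np.round(atz(c,[(426.5,239.3),(448.2,239.7)],.091),4))
print("side red: ",np.round(atz(s,[(170+422/3.7,280+287/3.7),(170+422/3.7,280+382/3.7)],.091),4))
rk=[(340+262/4,190+108/4),(340+467/4,190+110/4),(340+466/4,190+459/4),(340+258/4,190+459/4)]
print("rack corners",np.round(atz(c,rk,.045),4))
box=(u>400)&(u<460)&(v>210)&(v<310)
p=P[box&(abs(P[...,2]-.045)<.006)]; print("rack",len(p),p.mean(0),cv2.minAreaRect((p[:,:2]*1000).astype(np.float32)))
for n,PP,b in(("top",P,(u>190)&(u<282)&(v>235)&(v<295)),("side",S,(u>260)&(u<340)&(v>120)&(v<225))):
    m=b&(PP[...,2]>.160)&(PP[...,2]<.2); p=PP[m]; print(n,len(p),p.mean(0),cv2.minAreaRect((p[:,:2]*1000).astype(np.float32)),np.percentile(p[:,2],[50,90,98]))
# spindle axis by pixel: thread ends in sp_t crop (silhouette centre at each end)
f=lambda x,y:(80+x/3.7,210+y/3.7)
print("crest/end centers z=.160", np.round(atz(c,[f(60,122),f(395,182),f(450,190),f(657,227),f(738,240)],.16),4))
for n,(x,y) in dict(nut=(295,172),brush=(310,285),brush2=(316,378),file=(380,152),blue=(368,274)).items(): print(n,P[y,x])
E
```

```text
red handle ends [[ 0.4996 -0.2806  0.091 ]
 [ 0.4985 -0.3234  0.091 ]]
green ends [[ 0.5747 -0.2857  0.091 ]
 [ 0.5731 -0.3265  0.091 ]]
side red:  [[ 0.4983 -0.2817  0.091 ]
 [ 0.4971 -0.3252  0.091 ]]
rack corners [[ 0.6228 -0.2566  0.045 ]
 [ 0.6202 -0.3574  0.045 ]
 [ 0.4521 -0.3498  0.045 ]
 [ 0.4551 -0.2489  0.045 ]]
rack 3955 [ 0.53658772 -0.30138473  0.04601518] ((537.88427734375, -302.5325012207031), (100.35623931884766, 169.95993041992188), 87.19742584228516)
top 1856 [0.52694564 0.05965861 0.17532647] ((527.4854125976562, 58.33732604980469), (152.35198974609375, 43.91511535644531), 79.08655548095703) [0.17545604 0.18241924 0.1848224 ]
side 2538 [0.54209447 0.14271649 0.17273464] ((538.5009155273438, 140.40835571289062), (320.3407287597656, 131.73634338378906), 77.91976928710938) [0.17380308 0.17916723 0.18224295]
crest/end centers z=.160 [[ 0.5725  0.2987  0.16  ]
 [ 0.542   0.1397  0.16  ]
 [ 0.5379  0.1142  0.16  ]
 [ 0.5193  0.0194  0.16  ]
 [ 0.5126 -0.0175  0.16  ]]
nut [ 0.71307831 -0.04603295  0.04807244]
brush [ 0.49716222 -0.07095393  0.01515462]
brush2 [ 0.31784841 -0.07874323  0.01513403]
file [ 0.75818364 -0.21579389  0.01688714]
blue [ 0.51368001 -0.17640058  0.08319593]
```

```bash
python3 -m crank '[[[52,-1,0,0,128],[52,-1,0,0,128],[52,-1,0,0,128],[52,-1,0,0,128],[52,-1,0,0,128],[52,-1,0,0,128],[0,0,0,-10.3,128],[0,0,0,-10.3,128],[0,0,0,-10.3,128],[0,0,0,-10.3,128],[0,0,0,-10.3,128],[0,0,0,-10.2,128]]]'
cat > look.py <<'E'
import sys
from h import *
from workcell import bot
def snap(cam,tag):
    o=bot.get_obs(); c=bot.camera(cam); pickle.dump((o,c),open(f"{cam}{tag}.pkl","wb")); cv2.imwrite(f"pics/{cam}{tag}.png",c["img"]); return o,c
def head(o):
    M=Ro.from_quat(o["tool_rot"]).as_matrix(); return np.degrees(np.arctan2(M[1,0],M[0,0])),M
def st(o):
    h,M=head(o); print("t",round(float(o["clock"]),2),"tcp",np.round(o["eef_pos"],4),"head",round(h,2),"zaxis",np.round(M[:,2],4),"F",np.round(o["ft_force"],2),"T",np.round(o["ft_torque"],3),"w",round(float(o["grip_width"]),4))
def goto(o,p,h):
    hh,M=head(o); print("need tool mm",np.round(M.T@(np.array(p)-o["eef_pos"])*1000,1),"turn",round(-(h-hh),2))
E
python3 - <<'E'
from look import *
o,c=snap("wrist","1"); st(o); goto(o,(.4995,-.302,.12),88)
E
```

```text
clock: 1.65
eef_pos: [0.5066, -0.2977, 0.2235]
tool_rot: [0.708, 0.706, -0.001, -0.006]
ft_force: [-0.2, 0.1, 0.6]
grip_width: 0.0427
t 1.65 tcp [ 0.5066 -0.2977  0.2235] head 89.9 zaxis [-0.0101  0.0068 -0.9999] F [-0.16  0.08  0.6 ] T [ 0.001 -0.006  0.04 ] w 0.0427
need tool mm [ -5.1  -6.  103.5] turn 1.9
```

View pics/wrist1.png

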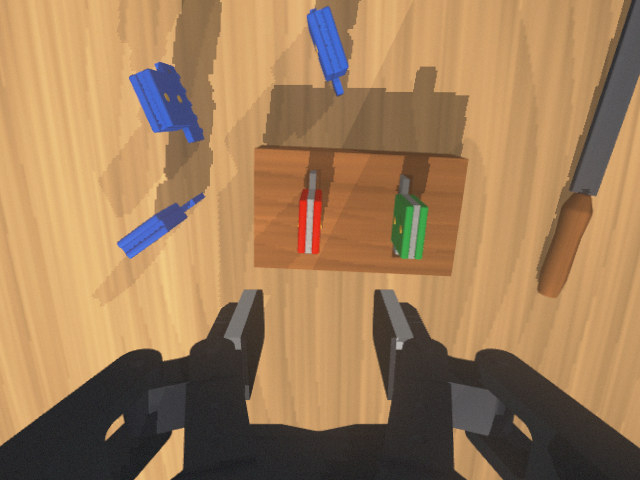

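```bash
python3 - <<'E'
from look import *
o,c=pickle.load(open("wrist1.pkl","rb"))
a=c["img"][150:290,240:480]; cv2.imwrite("pics/w1c.png",cv2.resize(a,None,fx=3.3,fy=3.3,interpolation=cv2.INTER_CUBIC))
o2=bot.get_obs(); st(o2)
E
```

```text
t 1.7 tcp [ 0.5065 -0.2976  0.2234] head 90.1 zaxis [-0.0102  0.0069 -0.9999] F [ 0.07  0.19 -0.67] T [-0.012 -0.009 -0.027] w 0.0427
```

View pics/w1c.png

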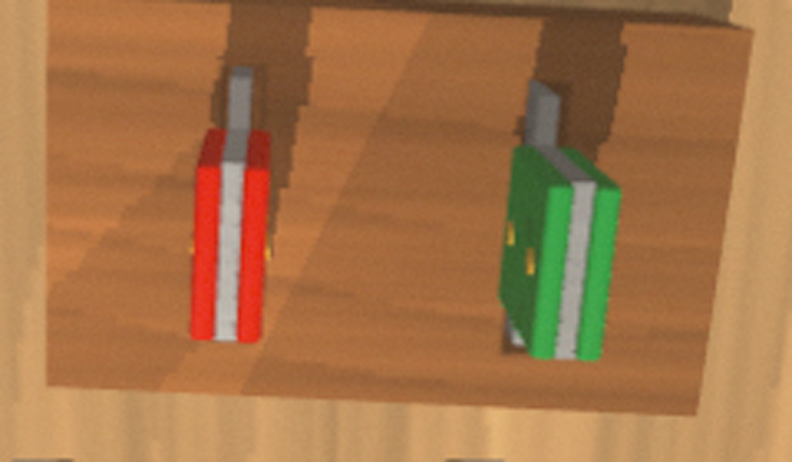

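```bash
python3 - <<'E'
from look import *
o,c=pickle.load(open("wrist1.pkl","rb"))
f=lambda x,y:(240+x/3.3,150+y/3.3)
p=atz(c,[f(233,163),f(227,340),f(582,182),f(566,358)],.091,o); print(np.round(p,4)); m=(p[0]+p[1])/2; d=p[0]-p[1]; print(m,np.degrees(np.arctan2(d[1],d[0])),np.linalg.norm(d)); d=p[2]-p[3]; print(np.degrees(np.arctan2(d[1],d[0])))
rc=atz(c,[f(47,385),f(697,414)],.045,o); d=rc[1]-rc[0]; print(np.round(rc,4),np.degrees(np.arctan2(d[1],d[0])))
print(proj(c,[(.4995,-.302,.091)],o))
o=bot.get_obs(); goto(o,(m[0],m[1],.10),88)
E
```

```text
[[ 0.5008 -0.2803  0.091 ]
 [ 0.4992 -0.3199  0.091 ]
 [ 0.575  -0.2842  0.091 ]
 [ 0.5742 -0.324   0.091 ]]
[ 0.4999931  -0.30010384  0.091     ] 87.75353283699977 0.03970031777243793
88.8139245480926
[[ 0.4507 -0.3483  0.045 ]
 [ 0.6205 -0.356   0.045 ]] -2.5940316619489905
[[309.0059327  229.29182247]]
need tool mm [ -3.3  -5.2 123.4] turn 2.1
```

```bash
python3 -m crank '[[[-1.5,-2.7,30,1.2,128],[-1.5,-2.7,30,1.2,128],[0,0,30,0,128],[0,0,20,0,128],[0,0,0,0,128],[0,0,0,0,128]]]'
python3 - <<'E'
from look import *
o,c=snap("wrist","2"); st(o); goto(o,(.4998,-.301,.053),87.7); print(proj(c,[(.4998,-.301,.091),(.4998,-.281,.091),(.4998,-.321,.091)],o))
E
```

```text
clock: 2.45
eef_pos: [0.4997, -0.2999, 0.1101]
tool_rot: [0.726, 0.687, -0.001, -0.006]
ft_force: [0.2, 0.9, 0.5]
grip_width: 0.0427
t 2.45 tcp [ 0.4997 -0.2999  0.1101] head 86.85 zaxis [-0.0107  0.0072 -0.9999] F [0.23 0.9  0.54] T [-0.01  -0.01   0.028] w 0.0427
need tool mm [-1.5  0.8 57.1] turn -0.85
[[317.38863514 291.54019472]
 [314.84414371 248.6021701 ]
 [319.77225812 331.7182014 ]]
```

View pics/wrist2.png

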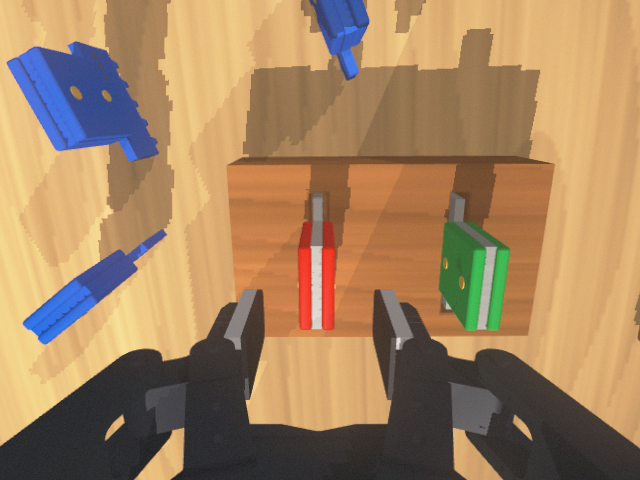

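```bash
python3 -m crank '[[[-1,0.5,20,-0.5,128],[-0.5,0.3,20,-0.4,128],[0,0,10,0,128],[0,0,5,0,128],[0,0,2,0,128],[0,0,0,0,128]]]'
python3 - <<'E'
from look import *
o=bot.get_obs(); st(o); goto(o,(.4998,-.301,.053),87.7)
E
```

```text
clock: 3.25
eef_pos: [0.5044, -0.3037, 0.0583]
tool_rot: [0.721, 0.692, 0.0, -0.0]
ft_force: [0.3, -0.3, 0.0]
grip_width: 0.0426
t 3.25 tcp [ 0.5044 -0.3037  0.0583] head 87.66 zaxis [-0.e+00  8.e-04 -1.e+00] F [ 0.28 -0.35  0.05] T [-0.002  0.032  0.02 ] w 0.0426
need tool mm [ 2.5 -4.7  5.3] turn -0.04
```

```bash
python3 -m crank '[[[1.5,-2.5,2,0,128],[1,-2.2,2,0,128],[0,0,0,0,128],[0,0,0,0,128]]]'
python3 - <<'E'
from look import *
o,c=snap("wrist","3"); st(o); goto(o,(.4998,-.301,.053),87.7)
E
```

```text
clock: 3.75
eef_pos: [0.5, -0.3011, 0.0551]
tool_rot: [0.721, 0.692, 0.0, 0.0]
ft_force: [0.9, 0.5, -0.1]
grip_width: 0.0429
t 3.75 tcp [ 0.5    -0.3011  0.0551] head 87.65 zaxis [ 0.0014 -0.     -1.    ] F [ 0.94  0.46 -0.06] T [ 0.01  -0.002  0.005] w 0.0429
need tool mm [ 0.1 -0.2  2.1] turn -0.05
```

View pics/wrist3.png

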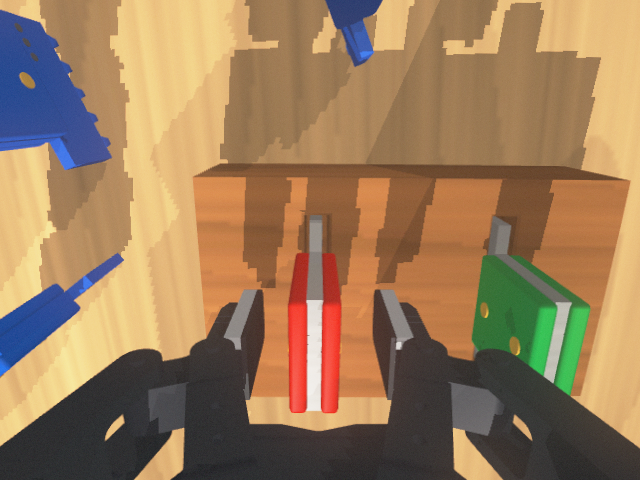

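```bash
python3 -m crank '[[[0,0,1.5,0,200],[0,0,0,0,255],[0,0,0,0,255],[0,0,0,0,255],[0,0,0,0,255],[0,0,0,0,255]]]'
python3 - <<'E'
from look import *
st(bot.get_obs())
E
```

```text
clock: 4.55
eef_pos: [0.5001, -0.3011, 0.0535]
tool_rot: [0.721, 0.692, 0.0, 0.0]
ft_force: [-1.5, 0.2, -0.5]
grip_width: 0.0153
t 4.55 tcp [ 0.5001 -0.3011  0.0535] head 87.65 zaxis [ 0.0014  0.     -1.    ] F [-1.49  0.22 -0.48] T [-0.002  0.033  0.034] w 0.0153
```

```bash
python3 -m crank '[[[0,0,-5,0,255],[0,0,-10,0,255],[0,0,-20,0,255],[0,0,-30,0,255],[0,0,-35,0,255],[0,0,-40,0,255],[0,0,-40,0,255],[0,0,-35,0,255],[0,0,0,0,255],[0,0,0,0,255]]]'
python3 - <<'E'
from look import *
o=bot.get_obs(); st(o); goto(o,(.529,.067,.275),79.2)
E
```

```text
clock: 5.8
eef_pos: [0.4985, -0.3003, 0.2781]
tool_rot: [0.721, 0.693, 0.0, 0.0]
ft_force: [-0.4, 0.4, -1.7]
grip_width: 0.0154
t 5.8 tcp [ 0.4985 -0.3003  0.2781] head 87.66 zaxis [ 7.e-04  5.e-04 -1.e+00] F [-0.44  0.43 -1.71] T [-0.026  0.013 -0.021] w 0.0154
need tool mm [368.2  15.4   3.3] turn 8.46
```

```bash
python3 -m crank '[[[25,1,0,0,255],[45,2,0,0,255],[50,2,0,0,255],[50,2,0,0,255],[50,2,0,0,255],[50,2,0,0,255],[45,2,0,0,255],[35,1,0,0,255],[15,0,0,4.2,255],[0,0,0,4.2,255],[0,0,0,0,255],[0,0,0,0,255]]]'
python3 - <<'E'
from look import *
o,c=snap("wrist","4"); st(o); goto(o,(.529,.067,.275),79.2); snap("top","4"); snap("side","4")
E
```

```text
clock: 7.3
eef_pos: [0.5182, 0.0759, 0.2566]
tool_rot: [0.771, 0.636, -0.013, -0.013]
ft_force: [0.5, -0.4, -1.1]
grip_width: 0.0152
t 7.3 tcp [0.5182 0.0759 0.2566] head 79.04 zaxis [-0.0372  0.0035 -0.9993] F [ 0.52 -0.43 -1.15] T [ 0.002 -0.038  0.037] w 0.0152
need tool mm [ -6.7  11.6 -18.8] turn -0.16
```

View pics/wrist4.png

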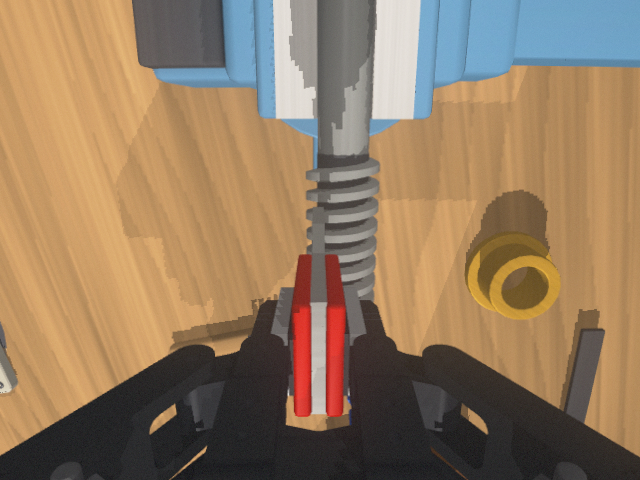

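View pics/side4.png

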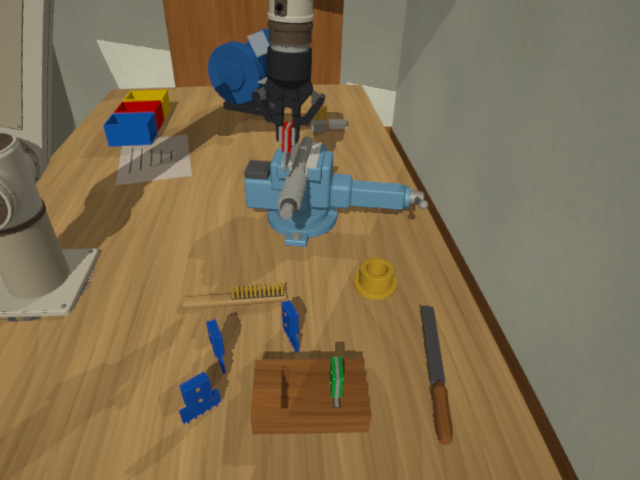

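```bash
python3 -m crank '[[[-2,3,-3,0,255],[-2,3,-3,0,255],[-2,3,-3,0,255],[0,2,0,0,255],[0,0,0,0,255]]]'
python3 - <<'E'
from look import *
o=bot.get_obs(); st(o); print(o["joint_pos"]);goto(o,(.529,.067,.275),79.2)
E
```

```text
clock: 8.07
eef_pos: [0.5299, 0.0662, 0.2673]
tool_rot: [0.772, 0.635, -0.012, -0.012]
ft_force: [-1.0, 0.3, -1.3]
grip_width: 0.0152
t 8.07 tcp [0.5299 0.0662 0.2673] head 78.92 zaxis [-0.034   0.0039 -0.9994] F [-0.97  0.28 -1.31] T [ 0.044 -0.038  0.02 ] w 0.0152
[0.11974324 0.32540462 0.21250026 1.49117463 0.00794737 1.88388129]
need tool mm [ 0.6 -1.3 -7.7] turn -0.28
```

```bash
python3 -m crank '[[[0,0,-20,0,255],[0,0,-20,0,255],[0,0,0,0,255]]]'; python3 -m crank '[[[0,0,20,0,255],[0,0,20,0,255],[0,0,0,0,255]]]'
python3 - <<'E'
from look import *
o=bot.get_obs(); st(o); print(o["joint_pos"]);goto(o,(.529,.067,.275),79.2)
E
```

```text
clock: 8.45
eef_pos: [0.5309, 0.0662, 0.3073]
tool_rot: [0.772, 0.636, -0.013, -0.013]
ft_force: [-0.1, 0.6, -1.6]
grip_width: 0.0154
clock: 8.82
eef_pos: [0.5285, 0.0665, 0.2642]
tool_rot: [0.772, 0.636, -0.014, -0.014]
ft_force: [-0.3, 0.6, -1.6]
grip_width: 0.0153
t 8.82 tcp [0.5285 0.0665 0.2642] head 78.96 zaxis [-0.0381  0.0036 -0.9993] F [-0.29  0.64 -1.55] T [-0.016 -0.039 -0.   ] w 0.0153
[0.12049901 0.32675382 0.20624802 1.48773659 0.00819626 1.88386977]
need tool mm [  0.5  -0.1 -10.8] turn -0.24
```

```bash
python3 -m crank '[[[0,0,0,-5,255],[0,0,0,-5,255],[0,0,0,0,255]]]';  python3 -m crank '[[[0,0,0,5,255],[0,0,0,5,255],[0,0,0,0,255]]]';python3 -m crank '[[[0,25,0,0,255],[0,25,0,0,255],[0,0,0,0,255]]]';python3 -m crank '[[[0,-25,0,0,255],[0,-25,0,0,255],[0,0,0,0,255]]]'
python3 - <<'E'
from look import *
o=bot.get_obs(); st(o); print(o["joint_pos"]);goto(o,(.529,.067,.275),79.2)
E
```

```text
clock: 9.2
eef_pos: [0.5284, 0.0666, 0.2645]
tool_rot: [0.712, 0.702, -0.013, -0.015]
ft_force: [-0.5, 0.3, -2.2]
grip_width: 0.0155
clock: 9.57
eef_pos: [0.5287, 0.0668, 0.2653]
tool_rot: [0.773, 0.634, -0.013, -0.013]
ft_force: [-0.4, 0.2, -1.6]
grip_width: 0.0156
clock: 9.95
eef_pos: [0.5787, 0.057, 0.2642]
tool_rot: [0.772, 0.635, -0.013, -0.013]
ft_force: [0.0, 0.4, -2.1]
grip_width: 0.0152
clock: 10.32
eef_pos: [0.5267, 0.067, 0.2658]
tool_rot: [0.772, 0.635, -0.014, -0.014]
ft_force: [0.5, -1.1, -1.8]
grip_width: 0.0152
t 10.32 tcp [0.5267 0.067  0.2658] head 78.93 zaxis [-0.0389  0.0043 -0.9992] F [ 0.54 -1.1  -1.77] T [ 0.012 -0.051  0.031] w 0.0152
[0.12147097 0.32341103 0.20560464 1.49106178 0.00898153 1.88535304]
need tool mm [ 0.4  1.9 -9.3] turn -0.27
```

```bash
python3 - <<'E'
from look import *
o,c=snap("wrist","5"); st(o)
cv2.imwrite("pics/w5c.png",cv2.resize(c["img"][100:330,230:430],None,fx=2.6*1.0,fy=2.6,interpolation=cv2.INTER_CUBIC))
P=cloud(c,o); u=np.arange(640)[None]; v=np.arange(480)[:,None]
m=(u>290)&(u<400)&(v>0)&(v<330)&(P[...,2]>.165)&(P[...,2]<.188)
p=P[m]; print(len(p))
# axis fit: crest pts: rows binned along axis dir
from scipy.optimize import least_squares
d0=np.radians(-100.8)
def fr(par):
    a,off=par; e=np.array([np.cos(a),np.sin(a)]); n=np.array([-e[1],e[0]]); return p[:,:2]@e,(p[:,:2]-[.529,.067])@n-off
s0=((p[:,:2]-[.529,.067])@[np.cos(d0),np.sin(d0)])
for rad,lo,hi in((.015,-.3,-.06),(.022,-.048,.0)):
    k=(s0>lo)&(s0<hi)
    if rad==.022: # outer envelope: points near crest radius
        k&=True
    def res(par):
        s,y=fr(par[:2]); r=np.hypot(y,p[:,2]-par[2]); return (r-rad)[k]
    f=least_squares(res,[d0,0,.16],loss="soft_l1",f_scale=.0007); print(rad,k.sum(),np.degrees(f.x[0]),f.x[1:]*1000,np.std(res(f.x)))
E
```

```text
t 10.32 tcp [0.5267 0.067  0.2658] head 78.93 zaxis [-0.0389  0.0043 -0.9992] F [ 0.54 -1.1  -1.77] T [ 0.012 -0.051  0.031] w 0.0152
19508
0.015 12697 -124.37706412701307 [-31.7759356  162.19809438] 0.006799497186776187
0.022 4388 -98.87240237720792 [-1.18948977e-01  1.58322201e+02] 0.0028843757485883526
```

View pics/w5c.png

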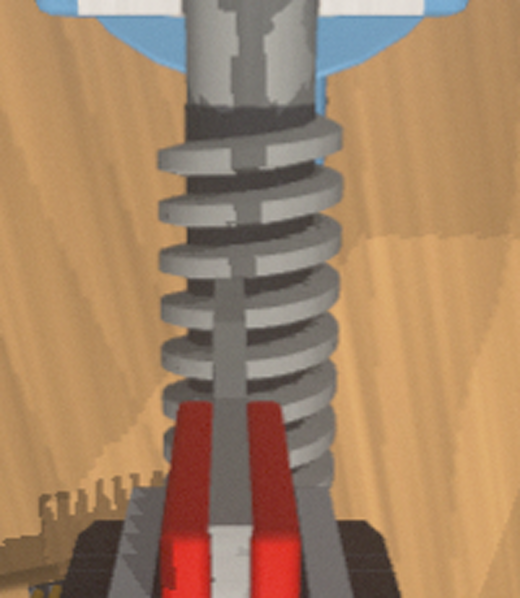

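```bash
python3 - <<'E'
from look import *
o,c=pickle.load(open("wrist5.pkl","rb"))
f=lambda x,y:(230+x/2.6,100+y/2.6)
p=atz(c,[f(252,60),f(250.5,198),f(249.5,346)],.16,o); print(np.round(p,4))
d=p[0]-p[-1]; print(np.degrees(np.arctan2(d[1],d[0])))
# crest centres along top line (mid of crest at x~250) z=.182
ys=[146,200,253,305,352]
q=atz(c,[f(250,y) for y in ys],.182,o); print(np.round(q,4)); print(np.linalg.norm(np.diff(q[:,:2],axis=0),axis=1))
P=cloud(c,o)
for y in range(110,380,6):
    uu,vv=f(270,y); print(y,np.round(P[int(round(vv)),int(round(uu))],4))
# blade end
h,M=head(o)
tip=o["eef_pos"]+M@[0,0,.0445]; print("tip",tip)
for nm,v in (("edge far top of blade",[.032,0,.0085]),("land far end",[.032,0,.039]),("tip",[.0255,0,.0445])):
    X=o["eef_pos"]+M@np.array(v); uv=proj(c,X,o)[0]; print(nm,np.round(X,4),((uv-[230,100])*2.6))
E
```

```text
[[0.5416 0.1339 0.16  ]
 [0.5354 0.1026 0.16  ]
 [0.5283 0.0664 0.16  ]]
78.82470352815581
[[0.5384 0.1169 0.182 ]
 [0.5362 0.1055 0.182 ]
 [0.534  0.0939 0.182 ]
 [0.5318 0.0823 0.182 ]
 [0.5298 0.0714 0.182 ]]
[0.01162249 0.01173886 0.01185642 0.01102263]
110 [0.5439 0.1231 0.1743]
116 [0.5437 0.1216 0.1762]
122 [0.5434 0.1204 0.1746]
128 [0.5433 0.1194 0.1758]
134 [0.543  0.1179 0.1774]
140 [0.5428 0.1171 0.1803]
146 [0.5427 0.1162 0.1828]
152 [0.5425 0.115  0.1816]
158 [0.5422 0.1135 0.1824]
164 [0.542  0.1123 0.1821]
170 [0.5416 0.1102 0.1737]
176 [0.5413 0.1086 0.1744]
182 [0.5411 0.1076 0.1754]
188 [0.5409 0.1065 0.1754]
194 [0.5407 0.1052 0.1788]
200 [0.5405 0.1044 0.181 ]
206 [0.5403 0.1034 0.1819]
212 [0.54   0.1018 0.1819]
218 [0.5398 0.1006 0.1814]
224 [0.5394 0.0981 0.1736]
230 [0.5392 0.0973 0.1758]
236 [0.5389 0.0955 0.1757]
242 [0.5387 0.0945 0.1765]
248 [0.5386 0.0937 0.1784]
254 [0.5383 0.0924 0.1808]
260 [0.5381 0.0914 0.1812]
266 [0.538  0.0905 0.1825]
272 [0.5376 0.0885 0.1813]
278 [0.5372 0.0862 0.1763]
284 [0.5369 0.0846 0.1746]
290 [0.5366 0.0828 0.1749]
296 [0.5364 0.0821 0.1769]
302 [0.5364 0.0819 0.1806]
308 [0.5362 0.081  0.1817]
314 [0.5359 0.0793 0.1821]
320 [0.5357 0.0782 0.1824]
326 [0.5352 0.0752 0.1758]
332 [0.5347 0.0728 0.1741]
338 [0.5345 0.0716 0.1742]
344 [0.5344 0.071  0.1762]
350 [0.5343 0.0701 0.1797]
356 [0.5341 0.0693 0.1811]
362 [0.5339 0.0681 0.1809]
368 [0.5336 0.0666 0.182 ]
374 [0.5334 0.0653 0.182 ]
tip [0.52501199 0.06723797 0.22130726]
edge far top of blade [0.5326 0.0985 0.2572] [225.60054979 326.36384863]
land far end [0.5314 0.0986 0.2267] [225.93653634 280.84504189]
tip [0.5299 0.0923 0.2212] [225.97786474 308.35315662]
```

```bash
cat > phase.py <<'E'
from look import *
from scipy.optimize import least_squares
def spin(o,c,cen=(.5287,.0672),verbose=True,u0=285,u1=400,v1=330):
    P=cloud(c,o); u=np.arange(640)[None]; v=np.arange(480)[:,None]
    red=(c["img"][...,2].astype(int)>c["img"][...,1]+25)
    m=(u>u0)&(u<u1)&(v<v1)&(P[...,2]>.150)&(P[...,2]<.188)&~red
    p=P[m]; e=np.array([np.cos(np.radians(-101)),np.sin(np.radians(-101))])
    s=(p[:,:2]-cen)@e; n=np.array([-e[1],e[0]]); y=(p[:,:2]-cen)@n
    k=(s>-.052)&(s<.05)&(abs(y)<.024); p=p[k]
    def tf(par):
        a=par[0]; e=np.array([np.cos(a),np.sin(a)]); n=np.array([-e[1],e[0]])
        return (p[:,:2]-cen)@e,(p[:,:2]-cen)@n-par[1],p[:,2]-par[2]
    par=np.array([np.radians(-101),0,.16])
    for it in range(8):
        s,y,z=tf(par); r=np.hypot(y,z); kk=abs(r-.022)<(.003 if it<3 else .0015)
        f=least_squares(lambda q:(np.hypot(*tf(q)[1:])-.022)[kk],par,loss="soft_l1",f_scale=.0004); par=f.x
    s,y,z=tf(par); r=np.hypot(y,z); phi=np.arctan2(z,y)-np.pi/2
    cr=abs(r-.022)<.0007
    w=(s-phi*.012/2/np.pi)[cr]%.012
    h=np.histogram(w,24,(0,.012))[0]; 
    ph=np.angle(np.mean(np.exp(2j*np.pi*w/.012)))/2/np.pi*12
    if verbose: print("axis deg",np.degrees(par[0]),"off mm",par[1]*1000,"z",par[2]*1000,"n",cr.sum(),"crest phase mm",ph%12); print(h)
    e=np.array([np.cos(par[0]),np.sin(par[0])]); n=np.array([-e[1],e[0]])
    c0=np.array(cen)+n*par[1]
    k=cr&(abs(y)<.004)
    return c0,e,n,par,ph%12
E
python3 - <<'E'
from phase import *
o,c=pickle.load(open("wrist5.pkl","rb")); c0,e,n,par,ph=spin(o,c); print(c0)
h,M=head(o); tip=o["eef_pos"]+M@[0,0,.0445]; d=tip[:2]-c0
print("tip in spindle x,y mm",d@e*1000,d@n*1000,"leaf head err",h-(np.degrees(par[0])+180))
o1,c1=pickle.load(open("wrist4.pkl","rb")); c0,e,n,par,ph=spin(o1,c1); print(c0)
E
```

```text
axis deg -101.12327419150189 off mm -0.4998772404485219 z 160.1382064076776 n 2491 crest phase mm 11.232012854501864
[256 252 229 136   2   0   0   0   0   0   0   0   0   0   0   0   4  94
 285 269 246 241 244 233]
[0.52820951 0.06729644]
tip in spindle x,y mm 0.6742324355085476 -3.1261751657171883 leaf head err 0.05409959416148524
axis deg -101.3405314191166 off mm -0.6240986170859936 z 160.1740041819561 n 2432 crest phase mm 11.164911293583398
[245 226 229 122   3   0   0   0   0   0   0   0   0   0   0   0  16 109
 297 245 243 237 231 229]
[0.52808809 0.06732272]
```

```bash
python3 - <<'E'
from look import *
o,c=pickle.load(open("wrist5.pkl","rb"))
im=cv2.resize(c["img"][195:335,290:350],None,fx=8,fy=4.2*1,interpolation=cv2.INTER_CUBIC); im=cv2.convertScaleAbs(im,alpha=1.8,beta=10)
cv2.imwrite("pics/w5d.png",im); print(im.shape)
print(c["img"][200:262:1,317].tolist())
P=cloud(c,o)
h,M=head(o)
for v in list(range(200,262,2)): 
    q=M.T@(P[v,317]-o["eef_pos"])*1000; print(v,np.round(q,1))
E
```

```text
(588, 480, 3)
[[137, 144, 149], [136, 143, 147], [149, 158, 162], [151, 159, 165], [154, 160, 166], [154, 162, 165], [140, 149, 153], [104, 111, 114], [98, 104, 108], [98, 104, 107], [98, 106, 109], [97, 103, 106], [97, 101, 108], [97, 103, 107], [95, 102, 106], [99, 103, 109], [97, 104, 108], [97, 105, 108], [93, 102, 105], [97, 100, 106], [98, 104, 110], [99, 106, 110], [97, 101, 107], [100, 108, 110], [105, 113, 115], [108, 116, 119], [112, 119, 123], [109, 115, 117], [109, 114, 118], [110, 116, 119], [108, 114, 117], [109, 116, 120], [111, 116, 121], [106, 114, 117], [108, 115, 119], [109, 114, 118], [107, 113, 117], [108, 112, 116], [109, 115, 120], [110, 117, 120], [107, 112, 116], [106, 114, 118], [108, 114, 117], [109, 113, 117], [111, 115, 119], [110, 116, 119], [112, 114, 121], [110, 115, 121], [111, 115, 118], [108, 113, 117], [112, 116, 120], [111, 116, 121], [110, 114, 119], [99, 102, 109], [92, 100, 106], [93, 98, 103], [97, 104, 111], [95, 102, 107], [98, 103, 107], [97, 102, 109], [95, 101, 107], [96, 102, 109]]
200 [26.4 -0.  83.9]
202 [25.2 -0.  83.9]
204 [23.8 -0.  85.2]
206 [22.7 -0.  84.8]
208 [32.8  0.1 35.5]
210 [33.1  0.1 30.5]
212 [32.9  0.1 27.4]
214 [33.   0.1 23.5]
216 [32.8  0.1 20.6]
218 [33.2  0.1 15.6]
220 [32.8  0.1 14. ]
222 [32.9  0.1 10.4]
224 [32.9  0.1  7.6]
226 [32.   0.1  8. ]
228 [30.9  0.1  8.9]
230 [30.1  0.1  8.7]
232 [29.4  0.1  8.4]
234 [28.7  0.1  8. ]
236 [27.7  0.1  8.5]
238 [27.1  0.1  7.6]
240 [26.5  0.1  7.1]
242 [25.1  0.1  8.7]
244 [24.1  0.1  9.2]
246 [23.6  0.1  8.5]
248 [22.9  0.1  7.8]
250 [21.9  0.1  8.3]
252 [20.9  0.1  8.8]
254 [20.9  0.1  6.5]
256 [20.8  0.1  4.4]
258 [20.9  0.1  1.7]
260 [21.2  0.1 -1.3]
```

View pics/w5d.png

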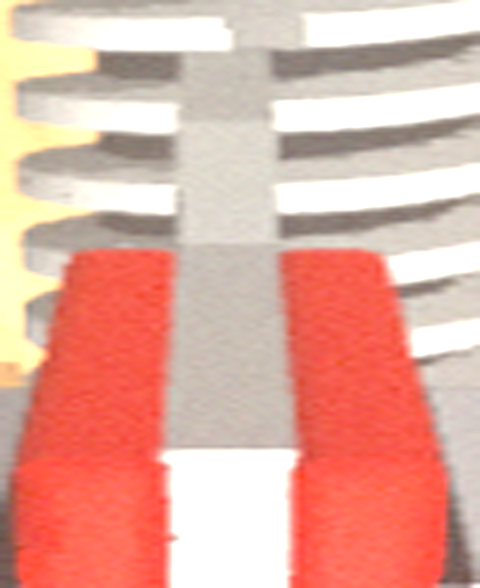

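```bash
cat > tgt.py <<'E'
from phase import *
C0=np.array([.52815,.06731]); A=np.radians(-101.2); E_=np.array([np.cos(A),np.sin(A)]); N_=np.array([-E_[1],E_[0]])
OFF=np.array([.0009,.0001,.0444])
def leaf(o):
    h,M=head(o); tip=o["eef_pos"]+M@OFF; d=tip[:2]-C0
    print("leaf: s %.2f y %.2f tip above seated %.2f mm, yaw err %.2f deg, pitch %.4f roll %.4f"%(d@E_*1000,d@N_*1000,(tip[2]-.1766)*1000,h-(np.degrees(A)+180),M[:2,2]@E_,M[:2,2]@N_))
def need(o,s,y,z):
    h,M=head(o); tip=o["eef_pos"]+M@OFF; want=np.r_[C0+E_*s/1000+N_*y/1000,.1766+z/1000]
    print("need tool mm",np.round(M.T@(want-tip)*1000,2))
E
python3 - <<'E'
from tgt import *
o=bot.get_obs(); leaf(o); need(o,5.2,0,14)
E
```

```text
leaf: s -0.30 y -1.93 tip above seated 44.74 mm, yaw err 0.11 deg, pitch 0.0032 roll -0.0380
need tool mm [-5.41  3.09 30.66]
```

```bash
python3 -m crank '[[[-1,0.6,6,0,255],[-1,0.6,6,0,255],[-1,0.6,6,0,255],[-1,0.6,6,0,255],[-1.2,0.6,6,0,255],[0,0,0,0,255]]]'
python3 - <<'E'
from tgt import *
o,c=snap("wrist","6"); st(o); leaf(o); need(o,5.2,0,14); spin(o,c)
cv2.imwrite("pics/w6c.png",cv2.resize(c["img"][100:330,230:430],None,fx=2.6*1.0,fy=2.6,interpolation=cv2.INTER_CUBIC))
P=cloud(c,o);h,M=head(o)
for v in list(range(190,262,5)): 
    q=M.T@(P[v,317]-o["eef_pos"])*1000; print(v,np.round(q,1))
E
```

```text
clock: 11.12
eef_pos: [0.5298, 0.0605, 0.2322]
tool_rot: [0.772, 0.635, -0.014, -0.014]
ft_force: [-0.7, 0.2, -0.9]
grip_width: 0.0154
t 11.12 tcp [0.5298 0.0605 0.2322] head 78.88 zaxis [-0.039   0.004  -0.9992] F [-0.66  0.16 -0.92] T [0.032 0.004 0.027] w 0.0154
leaf: s 5.63 y 1.35 tip above seated 11.20 mm, yaw err 0.08 deg, pitch 0.0037 roll -0.0391
need tool mm [ 0.42 -1.46 -2.75]
axis deg -101.26507639362667 off mm -0.7177277531618687 z 160.15674584377922 n 2839 crest phase mm 11.148894950794158
[290 262 263 110   2   0   0   0   0   0   0   0   0   0   0   0   6 143
 336 283 291 291 289 273]
190 [37.5  0.  55.3]
195 [34.9  0.  55.2]
200 [33.5  0.  49.9]
205 [31.2  0.  49.1]
210 [33.   0.1 30.6]
215 [32.9  0.1 21.9]
220 [32.8  0.1 13.9]
225 [32.1  0.1  8.8]
230 [30.4  0.1  7.7]
235 [28.4  0.1  7.5]
240 [26.5  0.1  7.1]
245 [24.2  0.1  7.8]
250 [22.1  0.1  7.7]
255 [21.2  0.1  4.3]
260 [21.2  0.1 -1.2]
```

View pics/w6c.png

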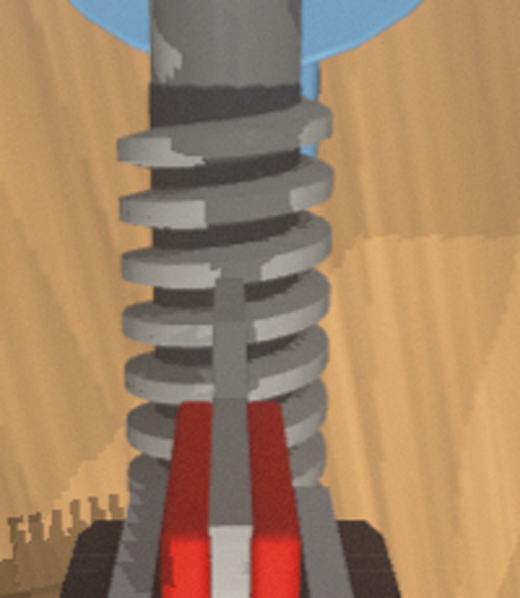

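```bash
python3 -m crank '[[[0.3,-0.6,1,0,255],[0.1,-0.4,1,0,255],[0,0,1,0,255],[0,0,0,0,255]]]'
python3 - <<'E'
from tgt import *
o=bot.get_obs(); st(o); leaf(o); need(o,5.15,0,6.5)
E
```

```text
clock: 11.68
eef_pos: [0.5294, 0.0614, 0.2303]
tool_rot: [0.772, 0.635, -0.013, -0.013]
ft_force: [-0.3, -0.3, -1.7]
grip_width: 0.0151
t 11.68 tcp [0.5294 0.0614 0.2303] head 78.9 zaxis [-0.0367  0.0043 -0.9993] F [-0.3  -0.28 -1.68] T [ 0.028 -0.049 -0.011] w 0.0151
leaf: s 4.80 y 0.81 tip above seated 9.28 mm, yaw err 0.10 deg, pitch 0.0029 roll -0.0368
need tool mm [-0.34 -0.71  2.81]
```

```bash
python3 -m crank '[[[-0.2,-0.4,1,0,255],[-0.2,-0.3,1,0,255],[0,0,0,0,255]]]'
python3 - <<'E'
from tgt import *
o=bot.get_obs(); st(o); leaf(o); need(o,5.15,0,3.5)
E
python3 -m crank '[[[0,0,0.7,0,255],[0,0,0,0,255]]]'; python3 -m crank '[[[0,0,0.7,0,255],[0,0,0,0,255]]]'
python3 - <<'E'
from tgt import *
o=bot.get_obs(); st(o); leaf(o); need(o,5.15,0,3.5)
E
```

```text
clock: 12.05
eef_pos: [0.5285, 0.0612, 0.2283]
tool_rot: [0.772, 0.635, -0.013, -0.013]
ft_force: [-0.4, -0.3, -2.0]
grip_width: 0.0153
t 12.05 tcp [0.5285 0.0612 0.2283] head 78.9 zaxis [-0.0365  0.0043 -0.9993] F [-0.45 -0.25 -2.04] T [-0.022 -0.036  0.007] w 0.0153
leaf: s 5.20 y 0.02 tip above seated 7.27 mm, yaw err 0.10 deg, pitch 0.0029 roll -0.0366
need tool mm [0.06 0.12 3.77]
clock: 12.3
eef_pos: [0.5285, 0.0611, 0.2275]
tool_rot: [0.772, 0.635, -0.013, -0.013]
ft_force: [-0.4, 0.0, -0.5]
grip_width: 0.0152
clock: 12.55
eef_pos: [0.5285, 0.0611, 0.2267]
tool_rot: [0.772, 0.635, -0.013, -0.013]
ft_force: [0.5, -0.0, -2.2]
grip_width: 0.0154
t 12.55 tcp [0.5285 0.0611 0.2267] head 78.9 zaxis [-0.0365  0.0043 -0.9993] F [ 0.53 -0.01 -2.17] T [-0.018 -0.041  0.031] w 0.0154
leaf: s 5.24 y -0.02 tip above seated 5.75 mm, yaw err 0.10 deg, pitch 0.0029 roll -0.0366
need tool mm [0.09 0.1  2.25]
```

Small moves track well. I'll continue down in 0.7 mm steps, checking force at each.

```bash
for i in 1; do python3 -m crank '[[[0,0,0.6,0,255],[0,0,0,0,255]]]'; done; python3 -m crank '[[[0,0,0.6,0,255],[0,0,0,0,255]]]';  python3 - <<'E'
from tgt import *
o=bot.get_obs(); st(o); leaf(o)
E
```

```text
clock: 12.8
eef_pos: [0.5285, 0.0611, 0.2261]
tool_rot: [0.772, 0.635, -0.013, -0.013]
ft_force: [-0.1, -1.1, -1.5]
grip_width: 0.0153
clock: 13.05
eef_pos: [0.5285, 0.0612, 0.2255]
tool_rot: [0.772, 0.635, -0.013, -0.013]
ft_force: [-0.0, -0.3, -1.6]
grip_width: 0.0155
t 13.05 tcp [0.5285 0.0612 0.2255] head 78.9 zaxis [-0.0364  0.0043 -0.9993] F [-0.01 -0.29 -1.65] T [ 0.038 -0.061 -0.006] w 0.0155
leaf: s 5.21 y -0.03 tip above seated 4.50 mm, yaw err 0.10 deg, pitch 0.0029 roll -0.0366
```

```bash
python3 -m crank '[[[0,0,0.6,0,255],[0,0,0,0,255]]]'; python3 -m crank '[[[0,0,0.6,0,255],[0,0,0,0,255]]]';  python3 -m crank '[[[0,0,0.6,0,255],[0,0,0,0,255]]]'
```

```text
clock: 13.3
eef_pos: [0.5284, 0.0612, 0.2248]
tool_rot: [0.772, 0.635, -0.013, -0.013]
ft_force: [-0.2, 0.0, -0.9]
grip_width: 0.0154
clock: 13.55
eef_pos: [0.5284, 0.0611, 0.2242]
tool_rot: [0.772, 0.635, -0.013, -0.013]
ft_force: [0.5, 0.7, -1.5]
grip_width: 0.0157
clock: 13.8
eef_pos: [0.5284, 0.0611, 0.2235]
tool_rot: [0.772, 0.635, -0.013, -0.013]
ft_force: [-0.2, 0.3, -1.5]
grip_width: 0.0154
```

```bash
python3 -m crank '[[[0,0,0.5,0,255],[0,0,0,0,255]]]'; python3 -m crank '[[[0,0,0.4,0,255],[0,0,0,0,255]]]';  python3 -m crank '[[[0,0,0.4,0,255],[0,0,0,0,255]]]'; python3 - <<'E'
from tgt import *
o,c=snap("wrist","7"); st(o); leaf(o); spin(o,c)
cv2.imwrite("pics/w7c.png",cv2.resize(c["img"][100:330,230:430],None,fx=2.6*1.0,fy=2.6,interpolation=cv2.INTER_CUBIC))
E
```

```text
clock: 14.05
eef_pos: [0.5284, 0.0612, 0.223]
tool_rot: [0.772, 0.635, -0.013, -0.013]
ft_force: [-0.3, 0.6, -1.5]
grip_width: 0.0154
clock: 14.3
eef_pos: [0.5284, 0.0612, 0.2226]
tool_rot: [0.772, 0.635, -0.013, -0.013]
ft_force: [0.6, -0.7, -1.6]
grip_width: 0.0152
clock: 14.55
eef_pos: [0.5283, 0.0612, 0.2221]
tool_rot: [0.772, 0.635, -0.013, -0.013]
ft_force: [-1.0, -0.0, -1.3]
grip_width: 0.0152
t 14.55 tcp [0.5283 0.0612 0.2221] head 78.9 zaxis [-0.0364  0.0043 -0.9993] F [-0.97 -0.02 -1.3 ] T [-0.015 -0.049 -0.017] w 0.0152
leaf: s 5.22 y -0.17 tip above seated 1.17 mm, yaw err 0.10 deg, pitch 0.0029 roll -0.0366
axis deg -101.29453769493892 off mm -0.7881033659295135 z 160.13436730135223 n 2886 crest phase mm 11.144542894628778
[274 288 243 135   2   0   0   0   0   0   0   0   0   0   0   0  14 147
 350 284 273 293 285 298]
```

View pics/w7c.png

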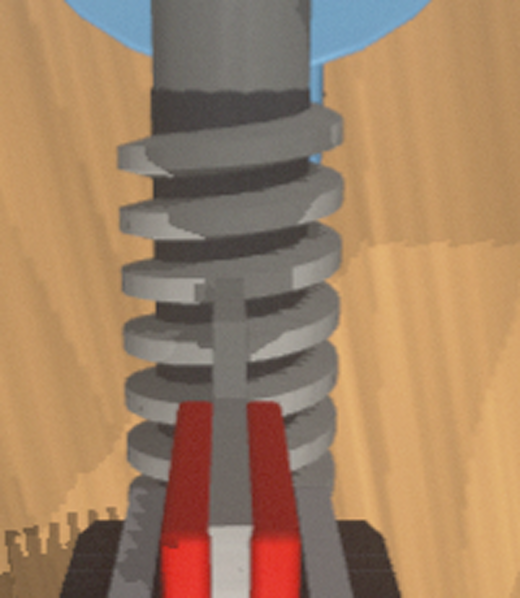

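The blade end at crop (229,280) sits over a crest with no load, so the teeth are in the grooves. I'll continue in finer steps.

```bash
python3 -m crank '[[[0,0,0.3,0,255],[0,0,0,0,255]]]'; python3 -m crank '[[[0,0,0.3,0,255],[0,0,0,0,255]]]';  python3 -m crank '[[[0,0,0.2,0,255],[0,0,0,0,255]]]'
```

```text
clock: 14.85
eef_pos: [0.5283, 0.0612, 0.2219]
tool_rot: [0.772, 0.635, -0.013, -0.013]
ft_force: [0.3, -0.2, -1.5]
grip_width: 0.0153
clock: 15.1
eef_pos: [0.5284, 0.0612, 0.2216]
tool_rot: [0.772, 0.635, -0.013, -0.013]
ft_force: [0.3, 0.1, -0.7]
grip_width: 0.0151
clock: 15.35
eef_pos: [0.5283, 0.0612, 0.2214]
tool_rot: [0.772, 0.635, -0.013, -0.013]
ft_force: [-0.1, 0.5, -1.3]
grip_width: 0.0154
```

```bash
python3 -m crank '[[[0,0,0.2,0,255],[0,0,0,0,255]]]'; python3 - <<'E'
from tgt import *
o=bot.get_obs(); st(o); leaf(o)
E
```

```text
clock: 15.6
eef_pos: [0.5283, 0.0612, 0.2211]
tool_rot: [0.772, 0.635, -0.013, -0.013]
ft_force: [0.0, -0.6, -1.7]
grip_width: 0.015
t 15.6 tcp [0.5283 0.0612 0.2211] head 78.9 zaxis [-0.0363  0.0043 -0.9993] F [ 0.03 -0.62 -1.68] T [ 0.022 -0.012 -0.012] w 0.015
leaf: s 5.21 y -0.15 tip above seated 0.17 mm, yaw err 0.10 deg, pitch 0.0028 roll -0.0364
```

```bash
python3 -m crank '[[[0,0,0.2,0,255],[0,0,0,0,255]]]';  python3 -m crank '[[[0,0,0.2,0,255],[0,0,0,0,255]]]'; python3 -m crank '[[[0,0,0.2,0,255],[0,0,0,0,255]]]'
```

```text
clock: 15.85
eef_pos: [0.5284, 0.0612, 0.221]
tool_rot: [0.772, 0.635, -0.013, -0.013]
ft_force: [0.4, 0.3, -2.1]
grip_width: 0.0153
clock: 16.1
eef_pos: [0.5283, 0.0612, 0.221]
tool_rot: [0.772, 0.635, -0.013, -0.013]
ft_force: [-0.8, -0.6, -1.1]
grip_width: 0.0151
clock: 16.35
eef_pos: [0.5284, 0.0612, 0.221]
tool_rot: [0.772, 0.635, -0.012, -0.013]
ft_force: [-0.8, 0.7, -1.2]
grip_width: 0.0151
```

Z stops at 0.2210, so the lands are down, and idle rows relax the load. Next is the force per commanded shift.

```bash
python3 -m crank '[[[0,0,0.2,0,255]]]';  python3 -m crank '[[[0,0,0.3,0,255]]]'; python3 -m crank '[[[0,0,0.4,0,255]]]'; python3 - <<'E'
from tgt import *
o=bot.get_obs(); st(o); leaf(o)
E
```

```text
clock: 16.48
eef_pos: [0.5284, 0.0612, 0.2208]
tool_rot: [0.772, 0.635, -0.012, -0.013]
ft_force: [-0.2, 0.3, -0.1]
grip_width: 0.0152
clock: 16.6
eef_pos: [0.5284, 0.0612, 0.2208]
tool_rot: [0.772, 0.635, -0.012, -0.013]
ft_force: [-0.1, -0.7, 1.7]
grip_width: 0.0153
clock: 16.73
eef_pos: [0.5284, 0.0612, 0.2208]
tool_rot: [0.772, 0.635, -0.012, -0.013]
ft_force: [-1.8, -1.0, 2.5]
grip_width: 0.0153
t 16.73 tcp [0.5284 0.0612 0.2208] head 78.9 zaxis [-0.035   0.0045 -0.9994] F [-1.78 -0.96  2.46] T [-0.007  0.302  0.026] w 0.0153
leaf: s 5.19 y -0.06 tip above seated -0.20 mm, yaw err 0.10 deg, pitch 0.0024 roll -0.0352
```

```bash
python3 -m crank '[[[0,0,0.45,0,255],[0,0,0.45,0,255]]]';  python3 -m crank '[[[0,0,0.45,0,255],[0,0,0.45,0,255]]]'; python3 - <<'E'
from tgt import *
o=bot.get_obs(); st(o); leaf(o)
E
```

```text
clock: 16.98
eef_pos: [0.5284, 0.0612, 0.2207]
tool_rot: [0.772, 0.635, -0.012, -0.013]
ft_force: [-1.5, 0.0, 4.9]
grip_width: 0.0155
clock: 17.23
eef_pos: [0.5283, 0.0612, 0.2207]
tool_rot: [0.772, 0.635, -0.011, -0.012]
ft_force: [-2.8, -0.6, 6.3]
grip_width: 0.0155
t 17.23 tcp [0.5283 0.0612 0.2207] head 78.9 zaxis [-0.0332  0.0047 -0.9994] F [-2.83 -0.61  6.3 ] T [-0.041  0.54   0.027] w 0.0155
leaf: s 5.19 y -0.04 tip above seated -0.28 mm, yaw err 0.10 deg, pitch 0.0018 roll -0.0335
```

```bash
python3 -m crank '[[[0,0,0.25,0,255]]]';  python3 -m crank '[[[0,0,0.25,0,255]]]'; python3 -m crank '[[[0,0,0.25,0,255]]]'
```

```text
clock: 17.35
eef_pos: [0.5283, 0.0611, 0.2207]
tool_rot: [0.772, 0.635, -0.011, -0.012]
ft_force: [-1.9, 0.3, 3.4]
grip_width: 0.0154
clock: 17.48
eef_pos: [0.5283, 0.0611, 0.2207]
tool_rot: [0.772, 0.635, -0.011, -0.012]
ft_force: [-3.2, -1.8, 5.5]
grip_width: 0.0153
clock: 17.6
eef_pos: [0.5283, 0.0612, 0.2207]
tool_rot: [0.772, 0.635, -0.011, -0.012]
ft_force: [-2.7, -0.2, 5.5]
grip_width: 0.0156
```

```bash
python3 -m crank '[[[0,-0.1,0.1,0,255]]]';  python3 -m crank '[[[0,-0.1,0.15,0,255]]]'; python3 -m crank '[[[0,-0.1,0.15,0,255]]]'
```

```text
clock: 17.73
eef_pos: [0.5283, 0.0612, 0.2208]
tool_rot: [0.772, 0.635, -0.011, -0.012]
ft_force: [-1.6, 0.2, 4.4]
grip_width: 0.0152
clock: 17.85
eef_pos: [0.5282, 0.0612, 0.2207]
tool_rot: [0.772, 0.635, -0.011, -0.012]
ft_force: [-2.0, -0.1, 5.0]
grip_width: 0.0152
clock: 17.98
eef_pos: [0.5282, 0.0612, 0.2207]
tool_rot: [0.772, 0.635, -0.011, -0.012]
ft_force: [-1.2, -0.6, 5.5]
grip_width: 0.0151
```

```bash
python3 -m crank '[[[0,-0.1,0.05,0,255]]]';  python3 -m crank '[[[0,-0.1,0.05,0,255]]]'; python3 -m crank '[[[0,-0.05,0.05,0,255]]]'; python3 -m crank '[[[0,0,0.05,0,255]]]'
```

```text
clock: 18.1
eef_pos: [0.5282, 0.0612, 0.2208]
tool_rot: [0.772, 0.635, -0.01, -0.012]
ft_force: [-1.8, -0.8, 4.9]
grip_width: 0.0151
clock: 18.23
eef_pos: [0.5282, 0.0612, 0.2208]
tool_rot: [0.772, 0.635, -0.01, -0.012]
ft_force: [-1.7, -0.6, 6.1]
grip_width: 0.0151
clock: 18.35
eef_pos: [0.5282, 0.0611, 0.2207]
tool_rot: [0.772, 0.635, -0.01, -0.012]
ft_force: [-1.7, -0.7, 5.4]
grip_width: 0.0153
clock: 18.48
eef_pos: [0.5282, 0.0612, 0.2207]
tool_rot: [0.772, 0.635, -0.01, -0.012]
ft_force: [-1.6, -0.1, 5.6]
grip_width: 0.015
```

```bash
python3 -m crank '[[[0,0,-0.1,0,255]]]';  python3 -m crank '[[[0,0,-0.05,0,255]]]'; python3 -m crank '[[[0,0,0,0,255]]]'; python3 - <<'E'
from tgt import *
o=bot.get_obs(); st(o); leaf(o)
E
```

```text
clock: 18.6
eef_pos: [0.5282, 0.0612, 0.2208]
tool_rot: [0.772, 0.635, -0.01, -0.012]
ft_force: [-1.1, -0.0, 4.1]
grip_width: 0.0155
clock: 18.73
eef_pos: [0.5282, 0.0612, 0.2208]
tool_rot: [0.772, 0.635, -0.01, -0.012]
ft_force: [-1.5, -0.9, 4.2]
grip_width: 0.0153
clock: 18.85
eef_pos: [0.5282, 0.0612, 0.2207]
tool_rot: [0.772, 0.635, -0.01, -0.012]
ft_force: [-1.8, 0.4, 3.9]
grip_width: 0.0151
t 18.85 tcp [0.5282 0.0612 0.2207] head 78.89 zaxis [-0.0309  0.0046 -0.9995] F [-1.8   0.36  3.87] T [-0.113  0.448  0.032] w 0.0151
leaf: s 5.18 y -0.03 tip above seated -0.26 mm, yaw err 0.09 deg, pitch 0.0015 roll -0.0312
```

```bash
python3 -m crank '[[[0,0,0,0,255],[0,0,0,0,255]]]';  python3 -m crank '[[[0,0,0,0,255],[0,0,0,0,255]]]'
```

```text
clock: 19.1
eef_pos: [0.5282, 0.0612, 0.2207]
tool_rot: [0.772, 0.635, -0.01, -0.012]
ft_force: [-1.4, -0.2, 4.4]
grip_width: 0.0152
clock: 19.35
eef_pos: [0.5282, 0.0612, 0.2208]
tool_rot: [0.772, 0.635, -0.01, -0.012]
ft_force: [-1.0, -0.7, 4.6]
grip_width: 0.0157
```

```bash
python3 -m crank '[[[0,0,-0.03,0,255],[0,0,0,0,255],[0,0,0,0,255]]]';  python3 -m crank '[[[0,0,-0.02,0,255],[0,0,0,0,255],[0,0,0,0,255]]]'; python3 -m crank '[[[0,0,0,0,255],[0,0,0,0,255],[0,0,0,0,255]]]'; python3 - <<'E'
from tgt import *
o,c=snap("wrist","8"); st(o); leaf(o)
P=cloud(c,o);h,M=head(o)
R=np.array([P[v,317] for v in range(226,252,2)]); print("blade top edge z",np.round(R[:,2]*1000,1))
cv2.imwrite("pics/w8c.png",cv2.resize(c["img"][100:330,230:430],None,fx=2.6*1.0,fy=2.6,interpolation=cv2.INTER_CUBIC))
snap("side","8")
E
```

```text
clock: 19.73
eef_pos: [0.5282, 0.0612, 0.2208]
tool_rot: [0.772, 0.635, -0.01, -0.012]
ft_force: [-1.0, -0.7, 3.7]
grip_width: 0.0153
clock: 20.1
eef_pos: [0.5282, 0.0612, 0.2207]
tool_rot: [0.772, 0.635, -0.01, -0.012]
ft_force: [-2.0, -1.0, 3.4]
grip_width: 0.0151
clock: 20.48
eef_pos: [0.5282, 0.0612, 0.2207]
tool_rot: [0.772, 0.635, -0.01, -0.012]
ft_force: [-1.3, -0.7, 5.4]
grip_width: 0.0154
t 20.48 tcp [0.5282 0.0612 0.2207] head 78.89 zaxis [-0.0309  0.0046 -0.9995] F [-1.28 -0.71  5.37] T [-0.047  0.419  0.025] w 0.0154
leaf: s 5.18 y -0.03 tip above seated -0.24 mm, yaw err 0.09 deg, pitch 0.0015 roll -0.0312
blade top edge z [212.3 212.4 212.6 213.1 212.  212.6 212.2 212.6 213.  213.1 212.6 212.1
 212.1]
```

View pics/w8c.png

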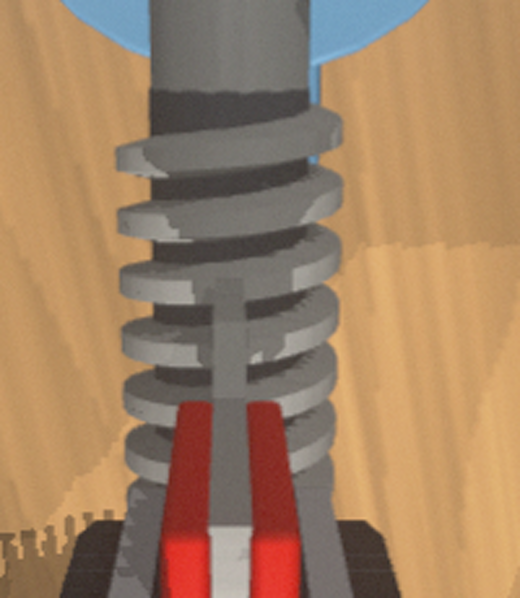

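```bash
python3 -m crank '[[[0,0,-0.05,0,255],[0,0,0,0,255],[0,0,0,0,255],[0,0,0,0,255]]]';  python3 -m crank '[[[0,0,-0.02,0,255],[0,0,0,0,255],[0,0,0,0,255],[0,0,0,0,255]]]'
```

```text
clock: 21.08
eef_pos: [0.5282, 0.0612, 0.2208]
tool_rot: [0.772, 0.635, -0.01, -0.012]
ft_force: [-1.6, -1.0, 4.0]
grip_width: 0.0153
clock: 21.58
eef_pos: [0.5282, 0.0612, 0.2208]
tool_rot: [0.772, 0.635, -0.01, -0.012]
ft_force: [-1.2, 0.2, 5.7]
grip_width: 0.0155
```

View pics/side8.png

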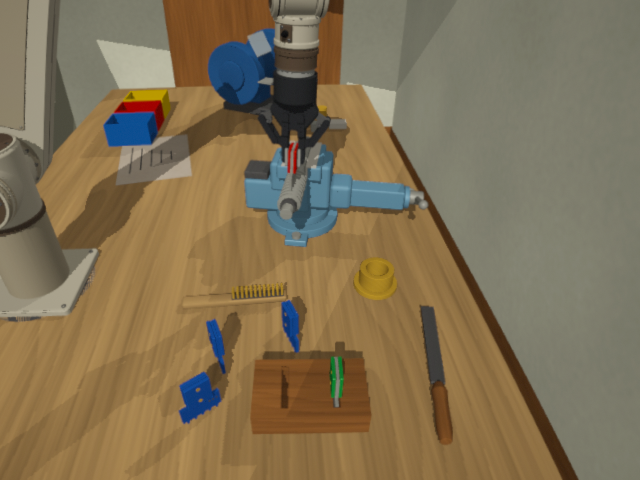

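The side view shows the red leaf on the thread at (293,157), with its slot empty at (284,388) and everything else in place. The load held at about 5–7 N for over 4 s, so I'm lifting off.

```bash
python3 -m crank '[[[0,0,-0.5,0,255],[0,0,-1,0,255],[0,0,-2,0,255],[0,0,-4,0,255],[0,0,-8,0,255],[0,0,-16,0,255],[0,0,-20,0,255],[0,0,0,0,255]]]'
python3 - <<'E'
from look import *
o=bot.get_obs(); st(o); goto(o,(.5001,-.3011,.25),87.65)
E
```

```text
clock: 22.58
eef_pos: [0.5299, 0.0611, 0.2723]
tool_rot: [0.772, 0.635, -0.012, -0.012]
ft_force: [-0.8, -0.1, -1.1]
grip_width: 0.0154
t 22.57 tcp [0.5299 0.0611 0.2723] head 78.9 zaxis [-0.0339  0.0045 -0.9994] F [-0.84 -0.13 -1.07] T [-0.01  -0.047  0.001] w 0.0154
need tool mm [-361.1   41.3   21.7] turn -8.75
```

```bash
python3 -m crank '[[[-15,2,0,0,255],[-30,3,0,0,255],[-32,4,0,0,255],[-32,4,0,0,255],[-32,4,0,0,255],[-32,4,0,0,255],[-32,4,0,0,255],[-32,4,0,0,255],[-32,4,0,0,255],[-32,4,0,0,255],[-30,4,0,0,255],[-15,0,0,0,255]]]'
python3 -m crank '[[[0,0,0,-3,255],[0,0,0,-3,255],[0,0,0,-2.7,255],[0,0,0,0,255]]]'
python3 - <<'E'
from look import *
o=bot.get_obs(); st(o); goto(o,(.5001,-.3011,.15),87.65)
E
```

```text
clock: 24.08
eef_pos: [0.4929, -0.305, 0.2606]
tool_rot: [0.773, 0.634, -0.018, -0.019]
ft_force: [-1.1, -0.7, -1.6]
grip_width: 0.0149
clock: 24.58
eef_pos: [0.4897, -0.3062, 0.2579]
tool_rot: [0.722, 0.691, -0.017, -0.023]
ft_force: [0.9, -1.4, -1.9]
grip_width: 0.0153
t 24.57 tcp [ 0.4897 -0.3062  0.2579] head 87.46 zaxis [-0.0575  0.0099 -0.9983] F [ 0.87 -1.43 -1.94] T [ 0.004 -0.117 -0.046] w 0.0153
need tool mm [  4.8  16.4 107.1] turn -0.19
```

```bash
python3 -m crank '[[[0,4,0,0,255],[0,4,0,0,255],[0,4,0,0,255],[0,3,0,0,255],[0,0,0,0,255],[0,0,20,0,255],[0,0,20,0,255],[0,0,20,0,255],[0,0,20,0,255],[0,0,10,0,255],[0,0,0,0,255]]]'
python3 - <<'E'
from look import *
o=bot.get_obs(); st(o); goto(o,(.5001,-.3011,.13),87.65)
E
```

```text
clock: 25.95
eef_pos: [0.5009, -0.3058, 0.1652]
tool_rot: [0.722, 0.691, -0.017, -0.023]
ft_force: [-0.2, 0.0, -0.7]
grip_width: 0.0152
t 25.95 tcp [ 0.5009 -0.3058  0.1652] head 87.42 zaxis [-0.0563  0.0091 -0.9984] F [-0.21  0.04 -0.68] T [ 0.027 -0.068  0.012] w 0.0152
need tool mm [ 4.5  0.9 35.2] turn -0.23
```

```bash
python3 -m crank '[[[0,40,0,0,255],[0,0,0,0,255]]]'; python3 -c "
from look import *
o=bot.get_obs(); st(o); print(o['joint_pos'])"; python3 -m crank '[[[0,-10,0,0,255],[0,-10,0,0,255],[0,-10,0,0,255],[0,-10,0,0,255],[0,0,0,0,255]]]'; python3 -c "
from look import *
o=bot.get_obs(); st(o); print(o['joint_pos'])"
```

```text
clock: 26.2
eef_pos: [0.5415, -0.308, 0.164]
tool_rot: [0.723, 0.691, -0.017, -0.022]
ft_force: [-1.0, 0.9, -2.1]
grip_width: 0.0154
t 26.2 tcp [ 0.5415 -0.308   0.164 ] head 87.38 zaxis [-0.0559  0.0087 -0.9984] F [-0.95  0.9  -2.11] T [-0.029 -0.034 -0.009] w 0.0154
[-0.50759247  0.56305809  0.31165265  1.37250338 -0.01954011  1.10925995]
clock: 26.82
eef_pos: [0.4967, -0.3065, 0.1692]
tool_rot: [0.723, 0.69, -0.017, -0.021]
ft_force: [0.9, 0.0, -1.4]
grip_width: 0.0152
t 26.82 tcp [ 0.4967 -0.3065  0.1692] head 87.28 zaxis [-0.0544  0.0071 -0.9985] F [ 0.92  0.05 -1.37] T [-0.032 -0.077  0.005] w 0.0152
[-0.54151839  0.47792517  0.18551949  1.32872134 -0.0219371   1.07721169]
```

```bash
cat > home.py <<'E'
from look import *
H=np.array([.5002,-.3002,.009])
def hn(o,dz):
    h,M=head(o); off=np.array([.0009,.0001,.0264]); 
    # final: mid-blade at H+18mm up, dz mm above home
    cur=o["eef_pos"]+M@off; want=H+[0,0,.018+dz/1000]
    print("tip z %.1f mm above home"%((o["eef_pos"]+M@[.0009,.0001,.0444])[2]*1000-9),"need tool",np.round(M.T@(want-cur)*1000,2),"turn",round(h-87.65,2))
E
python3 - <<'E'
from home import *
o,c=snap("wrist","9"); st(o); hn(o,45); hn(o,0)
P=cloud(c,o);h,M=head(o)
for v in list(range(208,262,4)): 
    q=M.T@(P[v,317]-o["eef_pos"])*1000; print(v,np.round(q,1))
E
```

```text
t 26.82 tcp [ 0.4967 -0.3065  0.1692] head 87.28 zaxis [-0.0544  0.0071 -0.9985] F [ 0.92  0.05 -1.37] T [-0.032 -0.077  0.005] w 0.0152
tip z 115.9 mm above home need tool [ 5.14  8.43 70.56] turn -0.37
tip z 115.9 mm above home need tool [  4.93  10.89 115.49] turn -0.37
208 [32.9  0.1 34.6]
212 [33.   0.1 26.8]
216 [32.8  0.1 20.4]
220 [32.9  0.1 13.3]
224 [32.4  0.2  8.9]
228 [31.4  0.2  6.9]
232 [29.3  0.2  8.4]
236 [27.8  0.2  7.9]
240 [26.2  0.2  7.8]
244 [24.2  0.2  8.8]
248 [22.8  0.2  7.8]
252 [21.2  0.2  7.6]
256 [20.9  0.2  3.9]
260 [21.   0.2 -0.8]
```

View pics/wrist9.png

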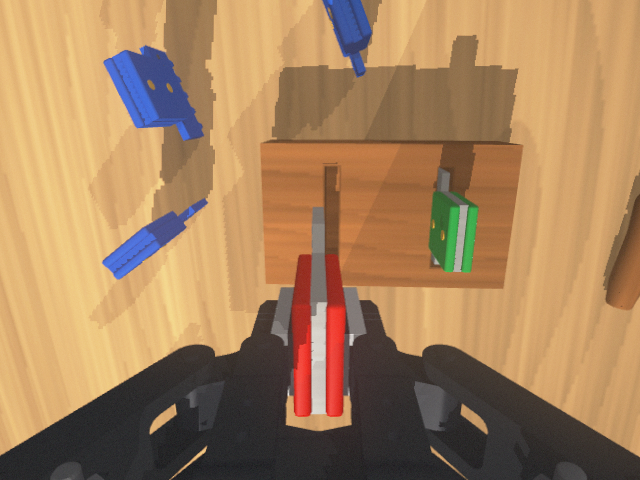

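```bash
python3 -m crank '[[[1.5,2.5,0,-0.2,255],[1.5,2.5,0,-0.2,255],[1.5,2,0,0,255],[0.5,1,8,0,255],[0,0.3,10,0,255],[0,0.3,10,0,255],[0,0,10,0,255],[0,0,10,0,255],[0,0,6,0,255],[0,0,0,0,255]]]'
python3 - <<'E'
from home import *
o1,c1=pickle.load(open("wrist9.pkl","rb")); p=atz(c1,[(324,165),(340,164.5),(324,200),(339,200)],.045,o1); print(np.round(p,4)); hd=np.radians(87.6); print("expected far mid",H[:2]+.035*np.array([np.cos(hd),np.sin(hd)]))
o,c=snap("wrist","10"); st(o); hn(o,45); hn(o,0)
cv2.imwrite("pics/w10c.png",cv2.resize(c["img"][100:330,230:430],None,fx=2.6*1.0,fy=2.6,interpolation=cv2.INTER_CUBIC))
E
```

```text
clock: 28.12
eef_pos: [0.5035, -0.3006, 0.109]
tool_rot: [0.72, 0.693, -0.017, -0.023]
ft_force: [0.3, -0.2, -2.2]
grip_width: 0.0152
[[ 0.4965 -0.2645  0.045 ]
 [ 0.5071 -0.2646  0.045 ]
 [ 0.4955 -0.2881  0.045 ]
 [ 0.5056 -0.2884  0.045 ]]
expected far mid [ 0.50166565 -0.2652307 ]
t 28.12 tcp [ 0.5035 -0.3006  0.109 ] head 87.77 zaxis [-0.0564  0.0085 -0.9984] F [ 0.27 -0.18 -2.15] T [ 0.006 -0.07   0.02 ] w 0.0152
tip z 55.6 mm above home need tool [-0.87 -1.35 10.68] turn 0.12
tip z 55.6 mm above home need tool [-1.16  1.2  55.61] turn 0.12
```

View pics/w10c.png

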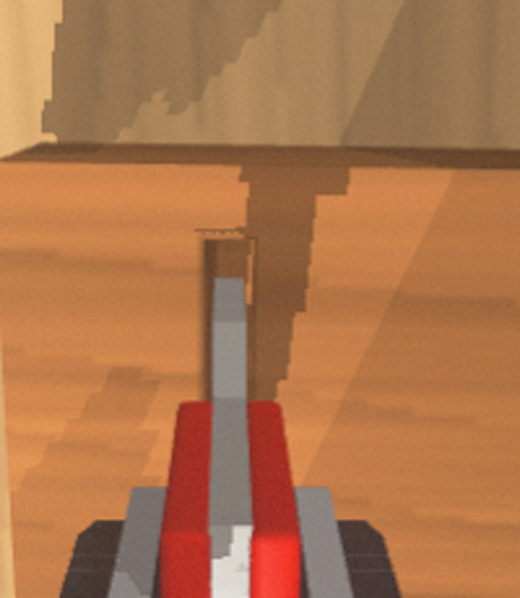

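```bash
python3 -m crank '[[[-0.6,0.6,3,0,255],[-0.5,0.6,4,0,255],[0,0,4,0,255],[0,0,3,0,255],[0,0,0,0,255]]]'
python3 - <<'E'
from home import *
o=bot.get_obs(); st(o); hn(o,0)
E
python3 -m crank '[[[0,0,3,0,255],[0,0,3,0,255],[0,0,3,0,255],[0,0,0,0,255]]]'
python3 - <<'E'
from home import *
o=bot.get_obs(); st(o); hn(o,0)
E
```

```text
clock: 28.8
eef_pos: [0.5049, -0.3023, 0.0954]
tool_rot: [0.72, 0.693, -0.017, -0.021]
ft_force: [-0.1, 0.4, -1.5]
grip_width: 0.0155
t 28.8 tcp [ 0.5049 -0.3023  0.0954] head 87.76 zaxis [-0.0538  0.007  -0.9985] F [-0.14  0.39 -1.46] T [ 0.041 -0.065  0.033] w 0.0155
tip z 42.1 mm above home need tool [ 0.69 -1.21 42.2 ] turn 0.11
clock: 29.3
eef_pos: [0.5051, -0.3025, 0.0896]
tool_rot: [0.72, 0.693, -0.017, -0.02]
ft_force: [0.7, 0.8, -0.7]
grip_width: 0.0152
t 29.3 tcp [ 0.5051 -0.3025  0.0896] head 87.77 zaxis [-0.0509  0.0053 -0.9987] F [ 0.66  0.79 -0.68] T [ 0.049 -0.089 -0.001] w 0.0152
tip z 36.2 mm above home need tool [ 1.01 -1.89 36.36] turn 0.12
```

```bash
python3 -m crank '[[[0.5,-0.8,-1,0,255],[0.5,-1,0,0,255],[0,-0.3,0,0,255],[0,0,0,0,255]]]'
python3 - <<'E'
from home import *
o=bot.get_obs(); st(o); hn(o,0)
E
```

```text
clock: 29.8
eef_pos: [0.5028, -0.3013, 0.0898]
tool_rot: [0.72, 0.693, -0.017, -0.02]
ft_force: [0.7, 0.1, -1.5]
grip_width: 0.0154
t 29.8 tcp [ 0.5028 -0.3013  0.0898] head 87.78 zaxis [-0.0515  0.0056 -0.9987] F [ 0.65  0.07 -1.5 ] T [-0.016 -0.068  0.041] w 0.0154
tip z 36.5 mm above home need tool [-0.12  0.5  36.5 ] turn 0.13
```

Aligned. I'll insert in small steps with lateral checks.

```bash
python3 -m crank '[[[0,0.2,2,0,255],[0,0.1,2,0,255],[0,0,2,0,255],[0,0,2,0,255],[0,0,0,0,255]]]'
python3 - <<'E'
from home import *
o=bot.get_obs(); st(o); hn(o,0)
E
```

```text
clock: 30.42
eef_pos: [0.5025, -0.3012, 0.0806]
tool_rot: [0.72, 0.693, -0.017, -0.02]
ft_force: [0.1, -0.6, -1.5]
grip_width: 0.0153
t 30.43 tcp [ 0.5025 -0.3012  0.0806] head 87.77 zaxis [-0.0523  0.0061 -0.9986] F [ 0.14 -0.57 -1.54] T [-0.003 -0.064 -0.063] w 0.0153
tip z 27.3 mm above home need tool [-0.25  0.43 27.29] turn 0.12
```

```bash
python3 -m crank '[[[0,0.2,2,0,255],[0,0.1,2,0,255],[0,0,2,0,255],[0,0,2,0,255],[0,0,0,0,255]]]'
python3 - <<'E'
from home import *
o=bot.get_obs(); st(o); hn(o,0)
E
python3 -m crank '[[[0,0.1,2,0,255],[0,0,2,0,255],[0,0,2,0,255],[0,0,2,0,255],[0,0,0,0,255]]]'
python3 - <<'E'
from home import *
o=bot.get_obs(); st(o); hn(o,0)
E
```

```text
clock: 31.05
eef_pos: [0.5024, -0.3012, 0.0721]
tool_rot: [0.72, 0.693, -0.017, -0.02]
ft_force: [-0.7, 0.6, -1.1]
grip_width: 0.0153
t 31.05 tcp [ 0.5024 -0.3012  0.0721] head 87.77 zaxis [-0.0522  0.006  -0.9986] F [-0.73  0.59 -1.12] T [ 0.007 -0.009 -0.056] w 0.0153
tip z 18.8 mm above home need tool [-0.21  0.03 18.78] turn 0.12
clock: 31.68
eef_pos: [0.5021, -0.3011, 0.0636]
tool_rot: [0.72, 0.693, -0.017, -0.02]
ft_force: [0.7, 0.2, -1.6]
grip_width: 0.0155
t 31.68 tcp [ 0.5021 -0.3011  0.0636] head 87.77 zaxis [-0.0522  0.006  -0.9986] F [ 0.67  0.18 -1.59] T [ 0.008 -0.064  0.04 ] w 0.0155
tip z 10.2 mm above home need tool [-0.23 -0.09 10.23] turn 0.12
```

```bash
python3 -m crank '[[[0,0,2,0,255],[0,0,2,0,255],[0,0,2,0,255],[0,0,1.5,0,255],[0,0,0,0,255]]]'
python3 -m crank '[[[0,0,0.7,0,255],[0,0,0.5,0,255]]]'
python3 - <<'E'
from home import *
o=bot.get_obs(); st(o); hn(o,0)
E
```

```text
clock: 32.3
eef_pos: [0.5017, -0.3011, 0.0556]
tool_rot: [0.72, 0.693, -0.017, -0.02]
ft_force: [0.0, 0.3, -1.2]
grip_width: 0.015
clock: 32.55
eef_pos: [0.5017, -0.3011, 0.0544]
tool_rot: [0.72, 0.693, -0.017, -0.02]
ft_force: [-0.0, -0.4, -1.7]
grip_width: 0.0154
t 32.55 tcp [ 0.5017 -0.3011  0.0544] head 87.77 zaxis [-0.0519  0.0059 -0.9986] F [-0.02 -0.35 -1.73] T [ 0.051 -0.113  0.001] w 0.0154
tip z 1.1 mm above home need tool [-0.14 -0.21  1.05] turn 0.12
```

```bash
python3 -m crank '[[[0,0,0.5,0,255]]]'; python3 -m crank '[[[0,0,0.4,0,255]]]'; python3 -m crank '[[[0,0,0.4,0,255]]]'
python3 - <<'E'
from home import *
o=bot.get_obs(); st(o); hn(o,0)
E
```

```text
clock: 32.67
eef_pos: [0.5017, -0.3012, 0.0539]
tool_rot: [0.72, 0.693, -0.017, -0.02]
ft_force: [-0.5, -0.3, -1.9]
grip_width: 0.0153
clock: 32.8
eef_pos: [0.5017, -0.3011, 0.0538]
tool_rot: [0.72, 0.693, -0.017, -0.02]
ft_force: [-0.5, 1.5, 1.5]
grip_width: 0.015
clock: 32.92
eef_pos: [0.5017, -0.3012, 0.0538]
tool_rot: [0.72, 0.693, -0.017, -0.02]
ft_force: [-1.5, 0.5, 2.0]
grip_width: 0.0154
t 32.92 tcp [ 0.5017 -0.3012  0.0538] head 87.77 zaxis [-0.0516  0.0056 -0.9987] F [-1.52  0.55  2.01] T [ 0.114  0.161 -0.012] w 0.0154
tip z 0.5 mm above home need tool [-0.09 -0.23  0.46] turn 0.12
```

Contact on the rack top, so the leaf is home. I'll relax the load, open gradually and check.

```bash
python3 -m crank '[[[0,0,-0.1,0,255],[0,0,0,0,190],[0,0,0,0,170],[0,0,0,0,150],[0,0,0,0,135],[0,0,0,0,135]]]'
python3 - <<'E'
from home import *
o,c=snap("wrist","11"); st(o)
E
```

```text
clock: 33.67
eef_pos: [0.5024, -0.3016, 0.0542]
tool_rot: [0.72, 0.693, -0.016, -0.019]
ft_force: [0.7, -0.0, 0.6]
grip_width: 0.0401
t 33.67 tcp [ 0.5024 -0.3016  0.0542] head 87.77 zaxis [-0.05    0.0047 -0.9987] F [ 0.72 -0.04  0.56] T [-0.011 -0.044 -0.05 ] w 0.0401
```

View pics/wrist11.png

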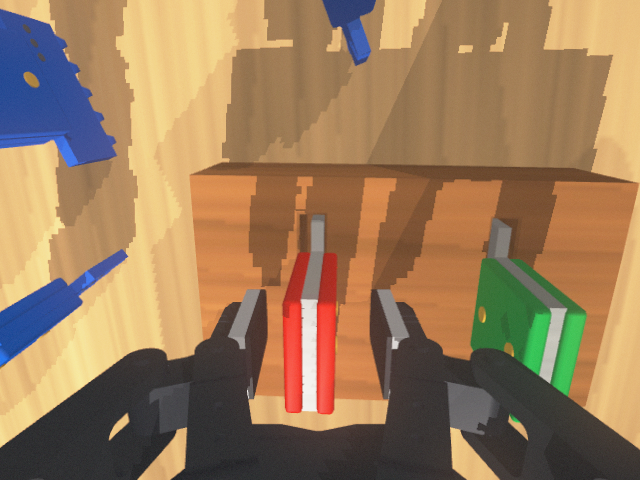

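```bash
python3 -m crank '[[[0,0,-5,0,128],[0,0,-8,0,128],[0,0,-12,0,128],[0,0,-15,0,128],[0,0,-25,0,128],[0,0,-30,0,128],[0,0,-30,0,128],[0,0,0,0,128]]]'
python3 - <<'E'
from home import *
o,c=snap("wrist","12"); st(o)
P=cloud(c,o)
hsv=cv2.cvtColor(c["img"],cv2.COLOR_BGR2HSV); red=((hsv[...,0]<5)|(hsv[...,0]>175))&(hsv[...,1]>190)&(P[...,2]>.05)&(P[...,2]<.11)
p=P[red]; t=p[p[:,2]>.087]; print(len(p),"top z",np.percentile(t[:,2],[5,50,95]),"ctr",(np.percentile(t,1,axis=0)+np.percentile(t,99,axis=0))/2)
snap("side","12")
_,c=snap("top","12")
cv2.imwrite("pics/t12c.png",cv2.resize(c["img"][190:320,340:480],None,fx=4,fy=4,interpolation=cv2.INTER_CUBIC))
E
```

```text
clock: 34.72
eef_pos: [0.5101, -0.3028, 0.1895]
tool_rot: [0.72, 0.693, -0.016, -0.016]
ft_force: [-0.1, -0.1, -0.8]
grip_width: 0.0421
t 34.73 tcp [ 0.5101 -0.3028  0.1895] head 87.78 zaxis [-0.045   0.0018 -0.999 ] F [-0.07 -0.1  -0.83] T [ 0.064 -0.052 -0.002] w 0.0421
1145 top z [0.09011256 0.09133892 0.09236053] ctr [ 0.50254858 -0.2997559   0.09100684]
```

View pics/wrist12.png

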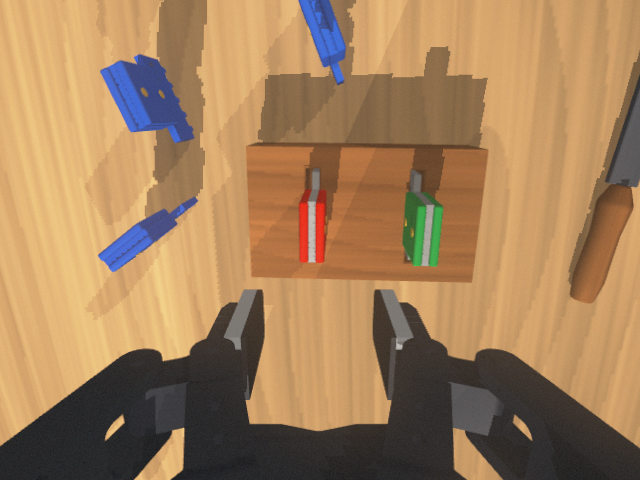

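View pics/side12.png

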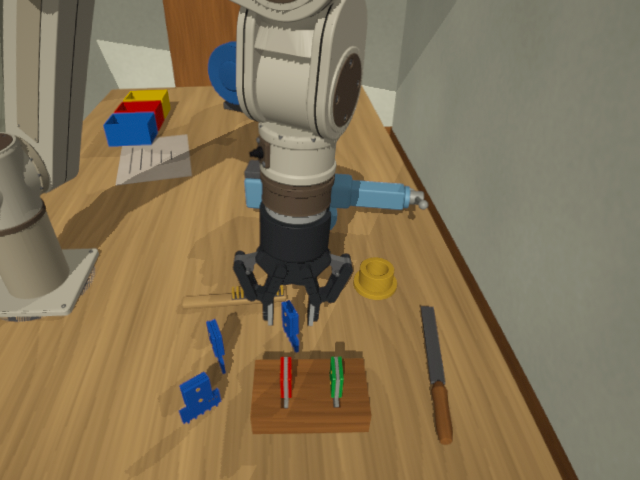

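```bash
python3 - <<'E'
from home import *
for tag in("1","12"):
    o,c=pickle.load(open(f"wrist{tag}.pkl","rb")); P=cloud(c,o)
    for nm,u0,u1,(a,b) in(("red",290,332,(-1,1)),("green",385,450,(0,0))):
        m=np.zeros((480,640),bool); m[175:285,u0:u1]=1; m&=(P[...,2]>.086)&(P[...,2]<.097)
        p=P[m]; A=np.c_[p[:,:2]-p[:,:2].mean(0),np.ones(len(p))]; q=np.linalg.lstsq(A,p[:,2],rcond=None)[0]
        print(tag,nm,len(p),"ctr",np.round((np.percentile(p,2,axis=0)+np.percentile(p,98,axis=0))/2,4),"slope xy",np.round(q[:2],3))
s0=cv2.imread("pics/side0.png");s1=cv2.imread("pics/side12.png")
cv2.imwrite("pics/cmp.png",cv2.resize(np.hstack([s0[340:420,250:360],s1[340:420,250:360]]),None,fx=3.6,fy=3.6,interpolation=cv2.INTER_CUBIC))
E
```

```text
1 red 1217 ctr [ 0.4998 -0.2997  0.0904] slope xy [-0.    -0.008]
1 green 1235 ctr [ 0.5743 -0.3037  0.0899] slope xy [ 0.038 -0.011]
12 red 1556 ctr [ 0.5025 -0.2997  0.0904] slope xy [ 0.009 -0.01 ]
12 green 1683 ctr [ 0.5741 -0.3036  0.0901] slope xy [ 0.03  -0.013]
```

View pics/cmp.png

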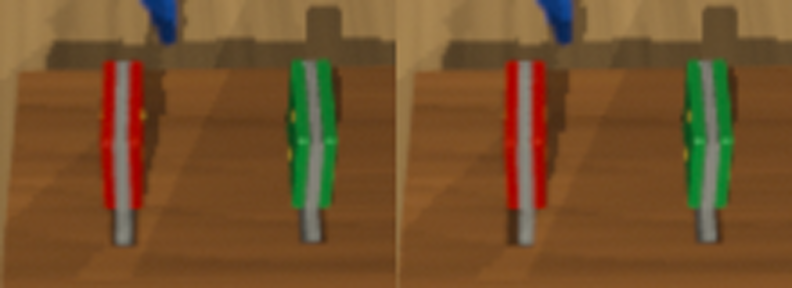

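The red leaf stands upright and fully down: top height matches the start, it sits 2.7 mm off its original place, and green is unchanged. The gripper is clear, so I'm handing in.

```bash
python3 -c "
from workcell import bot
print(bot.job_done(), bot.get_obs()['clock'])"
```

```text
the job is handed in; nothing more can be done
the job is handed in; nothing more can be done
```

The red leaf was seated on the thread, held there under load, and put back fully down in its own slot. I handed the job in at about 35 s of the 61 s allowed; no verdict was reported.

- **Seating:** I found the grooves from the wrist camera's depth image and lowered the leaf about 5 mm along from mid-thread. All five teeth went in without any contact force, until the lands rested on the crests. The top of the blade then measured level, at the height that puts the lands on the crests. The leaf was centred over the axis to within 0.1 mm and lined up with it to about 0.1°.
- **Hold:** The leaf stayed under load for about 4.5 s. Contact force over the free baseline read about 5–7 N. Early in the hold it peaked at about 8 N, or about 8.4 N including the sideways pull. That is above the 5 N you asked for, but inside the 2–9 N band and well under 15 N.
- **Return:** Final pictures show the red leaf released and upright, its top back at the starting height, 2.7 mm sideways from where it stood (limit 6 mm). The green leaf measured within 0.2 mm of its start. The nut and file looked unmoved in the pictures, as did the part of the brush left in view behind the gripper. The gripper was clear.

**What disagreed:** Fast traverses left the tool leaning 2–3° sideways, and the moves gave no direct way to correct it. The leaf leaned about 1.8–2° during the hold and about 3° while going back into the slot, both under the 6° limit. It stood straight once released.

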